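# Drain the milling balls and charge the hopper

### The arm

A 7-joint arm with a two-finger parallel gripper is mounted at the origin on the work surface. World frame = base frame: x ahead of the robot, y to its left, z up, the work surface at z = 0. Lengths are in m, angles in rad, forces in N, time in s.
With the tool pointing down it reaches from about 0.4 to 0.875 m from the base axis. Payload 19.3 kg.
Tool frame: the origin (TCP) lies midway between the tips of the shut fingers; the grasp point (between the pads) lies 19 mm behind it; z points along the fingers, y is the line along which they close (so a half turn about z gives the same grasp; the last joint's range is limited). The gripper opens to 85 mm and grips with 20 to 120 N. Pads are 22 mm wide; open, the fingers measure 114 mm over their backs; the gripper's body (76 mm by 85 mm) begins 54 mm behind the grasp point. The pads swing forward as they close: fully open they stand 13 mm farther back than shut.
Start: joints at [-1.273, 0.521, -0.036, 1.599, 0.021, 1.021, -0.113], TCP at [0.225, 0.583, 0.231] pointing down, gripper open.
Joint ranges: [-2.91, 2.91], [-0.3, 2.13], [-1.5, 1.42], [0.17, 2.43], [-1.26, 4.41], [0.16, 1.93], [-2.52, 2.52]. Speed limits (rad/s): [1.89, 1.89, 2.39, 2.39, 3.01, 3.01, 3.01].

### API

Orientations are given as [roll, pitch, yaw] about the fixed x, y, z axes, in that order (R = Rz(yaw) Ry(pitch) Rx(roll)).
In Python, from workcell import bot gives the robot as it stands.
- The arm moves only by the tool move_arm, never from a script. Its argument "moves" is a list that holds one entry, the list of rows, each a list of 7 numbers: the opening, from 0 (shut) to 1 (fully open), then the shift along the tool's x, y, z in units of 1000 mm (1.0 is 1000 mm), then the turn, a rotation vector about the tool's x, y, z in units of 2 pi rad (1.0 is 2 pi rad). A call has 1 to 5 rows; each row is the pose to reach, as a shift and turn from the pose commanded when the call began, along the tool's axes at that moment, turning the shorter way round; what a row does not reach only later rows make up. A row lasts 1/10 s, in which the tool goes at most 50 mm and 8.59 degrees, less where a joint would pass 70% of its speed; a pose out of reach is approached as far as the arm can. A call with a number of a shift or a turn outside -1 to 1 is refused whole. A call with a gripper value outside its range is refused whole. The fingers move at their own pace and stop on an object; "force" is the grip in N (left out, the last holds). Time passes only in rows, so rows that repeat a pose let the fingers close. It gives the time, the measured TCP pose, the force, the opening and the grip force at its end, in the units of the state.
- bot.observe(): the state, without advancing time (a new reading comes with each control period).
- bot.grab_frame(name): name is "side" or "top"; returns the picture (480x640x3 uint8, red, green, blue); there is no depth.
- bot.camera_params(name): a dict with "vertical_fov" (degrees; the focal length in pixels is half the picture's height over the tangent of half this angle, whatever the lens; pixels are square), "cx", "cy" (the principal point, pixels), "R" (3x3) and "t" (3): a world point X has camera coordinates R X + t. Camera axes: x right, y down, z forward; pixel columns grow to the right and rows downward; lengths in m; the calibration is good to about 2 mm. A picture is of the moment at which its call begins. camera_params takes no time and is no camera call.
- bot.job_done(): hands the job in; it is judged then, once.
The state is a dict: "clock": time; "qpos": joint angles; "qd": joint speeds; "joint_efforts": joint torques, N m; "position": TCP position; "tool_rot": TCP orientation; "force": force on the tool from outside, world axes, zero at the start; "moment": the same for the moment, N m; "grip_width": finger opening in m; "finger_force": force on a finger pad.
Only numpy, scipy, OpenCV 4.12 (cv2) and the standard library are available. Lean on these libraries where they do the work, as an engineer would, in place of code of your own. Each camera call takes 0.05 s, during which the arm holds its last target. There are 200 camera calls.

### The job

Use the scoop to move every milling ball from the rinse bin onto the draining pan, so that all of them lie on the pan together while it is down; do not take balls out of the bin or off the pan with the fingers (a ball spilt on the bench may be picked up by hand and put back in the bin or on the pan, or in the hopper once the pan has been tipped). Then lift the pan by its handle so that all the balls run out through the corner notch into the hopper, and lower the pan fully onto its rest again. Finish with the scoop standing upright in the middle of its mat, and leave the other things on the bench where they are.

Things in the scene. Friction and masses are not known exactly. Their poses are not given: they have to be found in the camera images.
- bin: Fixed open steel rinse bin, 334 x 102 mm outside (x from -186 to +148), 85 mm high (near end wall, at -x, only 30 mm). Origin: centre of its underside on the bench; x along its length, roughly away from the robot, y across, z up. Inside it is 90 mm wide between upright side walls (y = +-45). The balls lie on its floor, in the 150 mm before the crease, and stay where they are until pushed.
- bin_crease (a point): Middle of the bin's crease, 60 mm along +x from the bin's origin, 6 mm above the bench; axes as the bin. The floor is level, 6 mm above the bench, from x = -75 (bin frame) to this crease; nearer than x = -75 it slopes up at 9 degrees to x = -180, height 22.6 mm. From the crease a ramp rises at 45 degrees towards +x, to height 85 mm at x = +139.
- scoop_bar (a point): Centre of the grip of the loose aluminium scoop (about 0.16 kg); x towards the scoop's open lip, y across, z up. The grey rubber-covered grip is an upright plate across the scoop like a bucket's handle: 14 mm thick (x), 76 long (y), 36 high (z), on two uprights from the side walls. The scoop's flat underside is 100 mm below this point; the straight lip lies 35 mm ahead (+x), the rear wall 27 mm behind.
- mat: Fixed thin grey mat on which the scoop stands, 140 x 110 x 4 mm, origin at the centre of its underside, x along the 140 mm side.
- station: Fixed draining station: a grey base plate, 6 mm thick (230 mm wide from y = -152 to +88 mm, 80 mm wide to y = +228), with a hopper box and a hinged pan. Origin: on the bench, straight below the pan's notch corner and hinge; y points from the notch along the pan's diagonal to its handle, x is parallel to the hinge, z up. The hinge axis lies 85 mm above the bench through the notch corner.
- pan (a joint): Lift of the pan about its hinge, rad: 0 = down on its rest (then the floor leans 5 degrees (0.087 rad) down, away from the notch), at most 0.75; the floor's slope towards the notch is this value minus 0.087. The pan (0.6 kg) falls back by its weight when let go.
- pan_center (a point): Centre of the upper face of the pan's floor. Steel pan, 156 x 156 mm, walls 30 mm, one diagonal (221 mm) along the station's y. The corner at the station's origin has no walls for 60 mm along both sides: the notch, 85 mm wide, above the hopper. With the pan down this point is 110 mm from the hinge along y, 75 mm above the bench. Axes parallel to the station's while the pan is down.
- pan_bar (a point): Centre of the pan's handle, a round grey bar 16 mm thick, 100 mm long, parallel to the hinge, 280 mm from the hinge axis and beyond the corner opposite the notch (clear gap 49 mm); with the pan down it is about 106 mm above the bench. Lifting it along the arc about the hinge tips the pan.
- hopper_in (a point): Centre of the floor of the aluminium hopper box under the notch, 6 mm above the bench; 180 mm (x) by 220 mm (y) inside, walls 51 to 131 mm high, the highest at the end away from the pan (-y). In the station's frame it reaches from y = -145 to y = +75 mm.
- ball0_center (a point): Centre of a white ceramic milling ball, 32 mm in diameter, 60 g (one of six to eight alike; absent ones read None). Balls may roll on any slope over about 2 degrees.
- ball1_center (a point): Centre of a white ceramic milling ball, 32 mm in diameter, 60 g (one of six to eight alike; absent ones read None). Balls may roll on any slope over about 2 degrees.
- ball2_center (a point): Centre of a white ceramic milling ball, 32 mm in diameter, 60 g (one of six to eight alike; absent ones read None). Balls may roll on any slope over about 2 degrees.
- ball3_center (a point): Centre of a white ceramic milling ball, 32 mm in diameter, 60 g (one of six to eight alike; absent ones read None). Balls may roll on any slope over about 2 degrees.
- ball4_center (a point): Centre of a white ceramic milling ball, 32 mm in diameter, 60 g (one of six to eight alike; absent ones read None). Balls may roll on any slope over about 2 degrees.
- ball5_center (a point): Centre of a white ceramic milling ball, 32 mm in diameter, 60 g (one of six to eight alike; absent ones read None). Balls may roll on any slope over about 2 degrees.
- ball6_center (a point): Centre of a white ceramic milling ball, 32 mm in diameter, 60 g (one of six to eight alike; absent ones read None). Balls may roll on any slope over about 2 degrees.
- ball7_center (a point): Centre of a white ceramic milling ball, 32 mm in diameter, 60 g (one of six to eight alike; absent ones read None). Balls may roll on any slope over about 2 degrees.
- reagent: Bystander: loose brown glass bottle, 64 mm across, 150 mm high; origin at the centre of its underside. Leave alone.
- beaker: Bystander: loose glass beaker, 72 mm across, 85 mm high; origin at the centre of its underside. Leave alone.
- slidebox: Bystander: loose grey slide box, 50 x 90 x 35 mm; origin at the centre of its underside. Leave alone.
- jar: Bystander: loose white jar, 68 mm across, 80 mm high; origin at the centre of its underside. Leave alone.
- loupe: Bystander: loose metal loupe, 52 mm across, 50 mm high; origin at the centre of its underside. Leave alone.
- scoop: The same scoop: origin at the centre of its underside, 4 mm ahead (+x) of and 100 mm below the grip's centre, 31 mm behind the lip. Floor plate 62 x 82 x 2 mm; side walls 34 mm high, 76 mm apart inside, ending 11 mm short of the lip; rear wall 45 mm. It stands on its flat floor, open in front and above: loaded, it must be kept lip-up; it holds three to six balls.
Things that resemble listed ones, but are neither listed nor needed, are in the scene too. What is shaped like the part that bears ball3_center but orange, red or yellow is not meant.

How it is judged:
By the outcome, as a careful person would: the job done as asked, in the order asked, and still so for the second after the job is handed in, with the robot touching nothing.
Of ball0, ball1, ball2, ball3, ball4, ball5, ball6, ball7 only 6 to 8 are there at a start; the rules pass over those that are not, and their reading is None.
At some moment in a run one of scoop may be knocked a few centimetres aside while the robot is not near it.
It also fails if it takes over 210 s, if anything falls off the work surface, if the arm or the gripper's body presses on something with over 40 N, if the wrist force passes 120 N, or if a joint passes its speed limit or range.

## Working session

There is one attempt and no reset: what is moved stays moved. The work goes in short steps, Python scripts to look and compute and a tool call to move; the robot and the scene stay as the last step left them, time stands still between calls to the robot, and variables do not carry over. Pictures are saved under pics/ and viewed, at most 14 in all, crops included, and the job is handed in when it is done.

Besides the shell and the picture viewer there is one more tool, called in YAML: its name, and indented under it one key for each argument. move_arm: Moves the arm, as the interface text tells. Shifts and turns lie within -1 to 1; 1 stands for 1000 mm of shift or 2 pi rad of turn. Its arguments: {"type":"object","properties":{"moves":{"type":"array"},"force":{"type":"number"}},"required":["moves"]}

```bash
mkdir -p pics; ls; python3 - <<'E'
from workcell import bot
import cv2
for n in("top","side"):
    cv2.imwrite(f"pics/{n}0.png",bot.grab_frame(n)[:,:,::-1]); print(n,bot.camera_params(n))
s=bot.observe(); print(s)
E
```

```text
pics
top {'vertical_fov': 51.981156327133974, 'cx': 320.02593411988477, 'cy': 240.78388778635966, 'R': array([[ 1.01919520e-02, -9.99947714e-01, -8.32224161e-04],
       [-9.93616765e-01, -1.00339092e-02, -1.12361224e-01],
       [ 1.12346998e-01,  1.97209207e-03, -9.93667078e-01]]), 't': array([0.05893429, 0.59504178, 1.05846316])}
side {'vertical_fov': 49.76598249510362, 'cx': 324.28854246963226, 'cy': 241.81544342128592, 'R': array([[-0.99542926, -0.09523093,  0.00718769],
       [-0.05949894,  0.55953628, -0.82666742],
       [ 0.07470253, -0.8233166 , -0.56264493]]), 't': array([0.59099956, 0.05952664, 1.29996167])}
{'clock': 0.1, 'qpos': array([-1.27321114,  0.52195636, -0.03630909,  1.59991603,  0.0211797 ,
        1.02112252, -0.11281909]), 'qd': array([ 6.78723180e-05, -6.99292913e-04, -1.60637660e-03, -1.25851995e-03,
       -1.29479189e-03, -6.33863907e-04,  1.01864252e-03]), 'joint_efforts': array([ 4.97415575e-03, -9.28474045e+01,  1.98446475e+00, -3.70532763e+01,
        1.80490559e-02,  5.23212191e-03, -1.49225178e-05]), 'position': array([0.22464897, 0.58291652, 0.2307948 ]), 'tool_rot': array([-3.14057655e+00,  6.31020718e-05,  2.77375028e+00]), 'force': array([-0.02935052,  0.2318052 ,  0.62271611]), 'moment': array([ 0.0016915 , -0.01915503,  0.00735483]), 'finger_force': 0.0, 'grip_width': 0.08524860267283375}
```

View pics/top0.png

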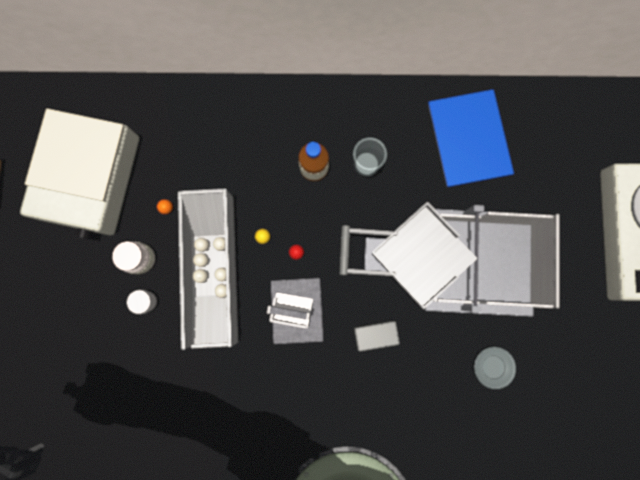

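View pics/side0.png

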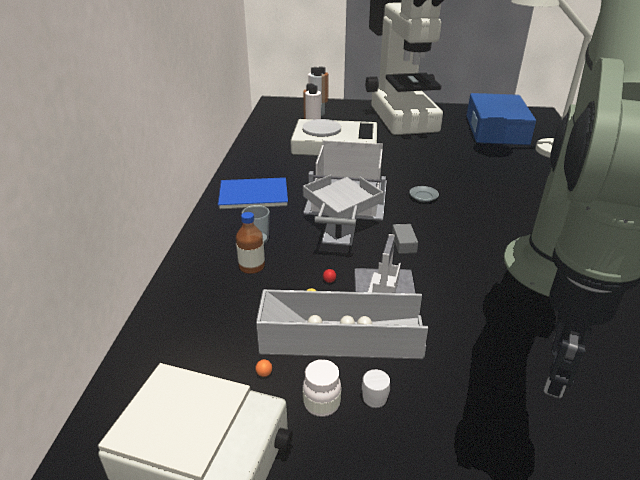

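The top view shows the bin at (207,268) with about six balls, the scoop on its mat at (292,310), the pan at (425,255), its handle at (346,250) and the hopper at (515,260). The side view agrees. I'll enlarge the key regions.

```bash
cat > h.py <<'E'
import numpy as np, cv2
from workcell import bot
from scipy.spatial.transform import Rotation as R
def cam(n):
    p=bot.camera_params(n); f=240/np.tan(np.radians(p['vertical_fov'])/2)
    return p,f
def ray(n,u,v,z):
    p,f=cam(n); d=p['R'].T@np.array([(u-p['cx'])/f,(v-p['cy'])/f,1]); o=-p['R'].T@p['t']
    return o+d*(z-o[2])/d[2]
def proj(n,X):
    p,f=cam(n); c=p['R']@np.asarray(X)+p['t']; return np.array([p['cx']+f*c[0]/c[2],p['cy']+f*c[1]/c[2]])
def state():
    s=bot.observe(); return s,R.from_euler('xyz',s['tool_rot'])
def shot(n,name,box=None,k=1):
    im=bot.grab_frame(n)[:,:,::-1]; cv2.imwrite(f'pics/raw_{name}.png',im)
    if box: x0,y0,x1,y1=box; im=im[y0:y1,x0:x1]
    cv2.imwrite(f'pics/{name}.png',cv2.resize(im,None,fx=k,fy=k,interpolation=cv2.INTER_CUBIC))
E
python3 - <<'E'
import cv2
im=cv2.imread('pics/top0.png')
cv2.imwrite('pics/c1.png',cv2.resize(im[180:355,170:335],None,fx=3.4,fy=3.4*1,interpolation=cv2.INTER_CUBIC))
cv2.imwrite('pics/c2.png',cv2.resize(im[190:325,330:565],None,fx=3.4,fy=3.4,interpolation=cv2.INTER_CUBIC))
E
```

```text
(no output)
```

View pics/c1.png

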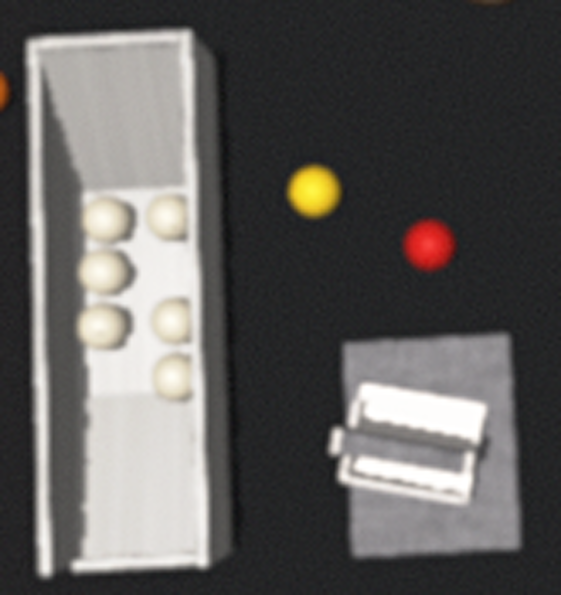

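View pics/c2.png

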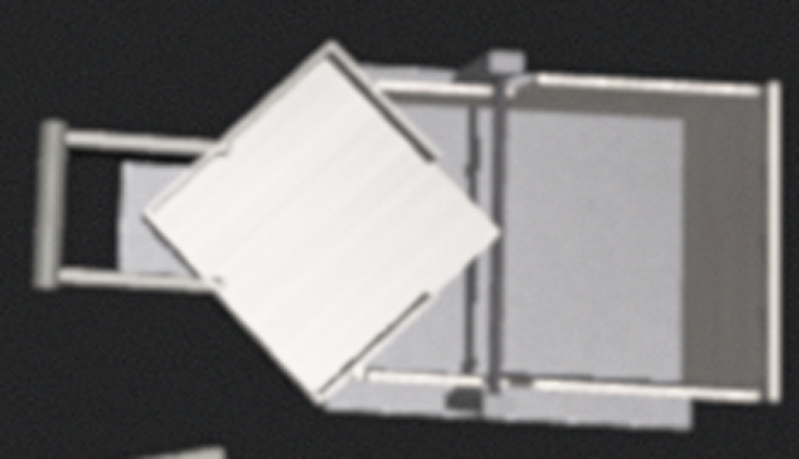

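Crop 1 shows six balls: left column at about (201,244), (200,260), (199,275), right column at (220,244), (221,274), (221,291). The scoop is turned a few degrees on its mat. Crop 2 shows the pan, handle bar (345,250) and hopper. I need the scoop closer.

```bash
python3 - <<'E'
import cv2,numpy as np
a=cv2.imread('pics/top0.png')[270:350,255:335]; b=cv2.imread('pics/side0.png')[225:305,345:425]
f=lambda x:cv2.resize(x,(400,400),interpolation=cv2.INTER_CUBIC)
g=lambda x:np.clip(255*(x/255.)**0.6,0,255).astype('uint8')
cv2.imwrite('pics/c3.png',np.hstack([f(a),g(f(b))]))
E
```

```text
(no output)
```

View pics/c3.png

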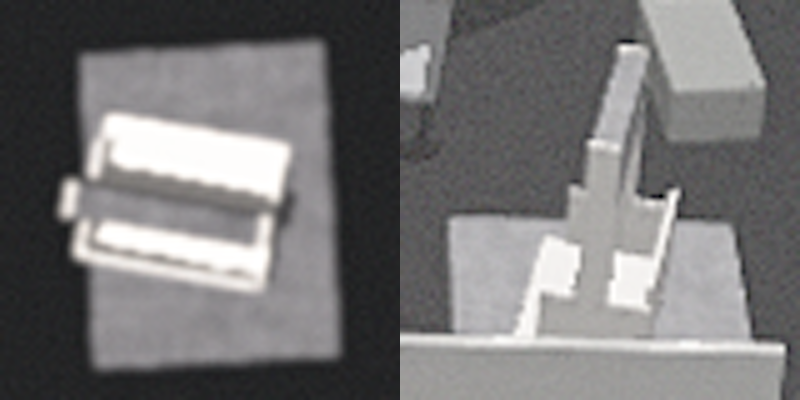

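```bash
python3 - <<'E'
from h import *
r=lambda u,v,z:ray('top',u,v,z).round(4)
def crop(x,y,ox,oy,k): return ox+x/k-.5+.5/k, oy+y/k-.5+.5/k
c3=lambda x,y,z:r(*crop(x,y,255,270,5),z)
print('lip',c3(105,115,6),c3(290,146,6))
print('rear',c3(74,260,49),c3(265,290,49))
print('grip top',c3(66,198,122),c3(280,222,122))
m=[c3(x,y,4) for x,y in((80,54),(325,42),(341,355),(93,370))];print('mat',m,np.mean(m,0))
c1=lambda x,y,z:r(*crop(x,y,170,180,3.4),z)
print('bin far top',c1(28,40,85),c1(192,33,85),'near low',c1(45,574,30),c1(207,565,30))
for b in((107,219),(104,271),(103,325),(170,217),(173,320),(175,377)):print('ball',c1(*b,22))
print('crease',c1(85,188,6),'hopperslope')
c2=lambda x,y,z:r(*crop(x,y,330,190,3.4),z)
print('bar ends',c2(51,120,114),c2(44,288,114))
print('corner notch',c2(500,233,85),'opp',c2(145,215,96),'pan L/R', c2(332,42,105),c2(318,402,105))
print('base plate left', c2(122,162,6),c2(118,270,6),'bigplate',c2(692,428,6),c2(692,398,6))
E
```

```text
lip [ 0.4385 -0.3798  6.    ] [ 0.4955 -0.0141  6.    ]
rear [ 2.9235 -4.8179 49.    ] [ 3.4548 -1.1392 49.    ]
grip top [  3.6849 -12.7132 122.    ] [  4.7343  -2.2853 122.    ]
mat [array([ 0.3816, -0.2291,  4.    ]), array([0.3647, 0.0568, 4.    ]), array([0.7242, 0.079 , 4.    ]), array([ 0.7441, -0.2063,  4.    ])] [ 0.55365 -0.0749   4.     ]
bin far top [-17.3828 -24.8507  85.    ] [-17.8302 -16.4929  85.    ] near low [ 3.5314 -7.8341 30.    ] [ 3.3533 -5.0925 30.    ]
ball [-1.6973 -5.0501 22.    ]
ball [-1.0433 -5.0632 22.    ]
ball [-0.3692 -5.0504 22.    ]
ball [-1.7306 -4.2603 22.    ]
ball [-0.4402 -4.1802 22.    ]
ball [ 0.2662 -4.1321 22.    ]
crease [-0.1263 -1.2005  6.    ] hopperslope
bar ends [-16.0409   5.5031 114.    ] [ -4.6076   5.0839 114.    ]
corner notch [-6.2937 26.6789 85.    ] opp [-8.0031 10.0073 96.    ] pan L/R [-19.8669  22.751  105.    ] [  2.6282  21.5689 105.    ]
base plate left [-0.1198  0.5072  6.    ] [0.1975 0.4954 6.    ] bigplate [0.6364 2.1509 6.    ] [0.5506 2.1542 6.    ]
```

```bash
python3 - <<'E'
from h import *
r=lambda u,v,z:(1000*ray('top',u,v,z/1000)).round(0)
def crop(x,y,ox,oy,k): return ox+x/k-.5+.5/k, oy+y/k-.5+.5/k
c3=lambda x,y,z:r(*crop(x,y,255,270,5),z)
print('lip',c3(105,115,6),c3(290,146,6))
print('rear',c3(74,260,49),c3(265,290,49))
print('grip top',c3(66,198,122),c3(280,222,122))
m=[c3(x,y,4) for x,y in((80,54),(325,42),(341,355),(93,370))];print('mat',m,np.mean(m,0))
c1=lambda x,y,z:r(*crop(x,y,170,180,3.4),z)
print('bin far top',c1(28,40,85),c1(192,33,85),'near low',c1(45,574,85),c1(207,565,85))
for b in((107,219),(104,271),(103,325),(170,217),(173,320),(175,377)):print('ball',c1(*b,22))
print('crease',c1(85,188,6))
c2=lambda x,y,z:r(*crop(x,y,330,190,3.4),z)
print('bar ends',c2(51,120,114),c2(44,288,114))
print('corner notch',c2(500,233,85),'opp',c2(145,215,96),'pan L/R', c2(332,42,105),c2(318,402,105))
print('base plate left', c2(122,162,6),c2(118,270,6),'bigplate',c2(692,428,6))
# overlay of guesses
E
```

```text
lip [479. 164.   6.] [466.  80.   6.]
rear [417. 172.  49.] [405.  90.  49.]
grip top [445. 168. 122.] [437.  82. 122.]
mat [array([507., 176.,   4.]), array([513.,  65.,   4.]), array([374.,  57.,   4.]), array([366., 167.,   4.])] [440.   116.25   4.  ]
bin far top [692. 370.  85.] [697. 267.  85.] near low [362. 345.  85.] [369. 247.  85.]
ball [586. 331.  22.]
ball [551. 332.  22.]
ball [516. 331.  22.]
ball [587. 290.  22.]
ball [520. 286.  22.]
ball [483. 283.  22.]
crease [608. 351.   6.]
bar ends [619.  14. 114.] [517.  18. 114.]
corner notch [ 555. -265.   85.] opp [563. -44.  96.] pan L/R [ 670. -159.  105.] [ 451. -147.  105.]
base plate left [607. -38.   6.] [534. -36.   6.] bigplate [ 434. -413.    6.]
```

```bash
cat >> h.py <<'E'
M=np.array([[0,1,0],[1,0,0],[0,0,-1.]])
def srot(yaw,pitch): # scoop yaw, lip-up pitch (deg)
    return R.from_euler('ZY',[yaw,-pitch],degrees=True)*R.from_matrix(M)
def plan(targets,start=None):
    """targets: (grip point xyz mm, R). Prints row from start (previous target if chained)."""
    s,r=state(); p=s['position']
    for t in targets:
        g,Rt=t; P=np.array(g)/1000+Rt.apply([0,0,.019])
        d=r.inv().apply(P-p); w=(r.inv()*Rt).as_rotvec()/(2*np.pi)
        print(np.r_[d,w].round(4).tolist(), 'rows',round(max(np.linalg.norm(P-p)/.05,np.linalg.norm(w)*360/8.59),1))
def chain(targets):
    """each target relative to the one before"""
    s,r=state(); p=s['position']
    for g,Rt in targets:
        P=np.array(g)/1000+Rt.apply([0,0,.019])
        d=r.inv().apply(P-p); w=(r.inv()*Rt).as_rotvec()/(2*np.pi)
        print(np.r_[d,w].round(4).tolist(), 'rows',round(max(np.linalg.norm(P-p)/.05,np.linalg.norm(w)*360/8.59),1))
        p,r=P,Rt
def where():
    s,r=state(); G=(s['position']-r.apply([0,0,.019]))*1000
    e=(r*R.from_matrix(M.T)).as_euler('ZYX',degrees=True)
    print('t',round(s['clock'],2),'grip',G.round(1),'yaw,-pitch,roll',e.round(2),'F',s['force'].round(1),'w',round(s['grip_width'],4),'ff',round(s['finger_force'],1),'q',s['qpos'].round(2))
def lip(g,yaw,pitch): # grip centre from lip-underside point
    r=R.from_euler('ZY',[yaw,-pitch],degrees=True); return np.array(g)+r.apply([-35,0,100])
def rear(g,yaw,pitch): # grip centre from rear-underside point
    r=R.from_euler('ZY',[yaw,-pitch],degrees=True); return np.array(g)+r.apply([27,0,100])
E
python3 -c "
from h import *
where()
chain([((439,126,250),srot(-8.5,0)),((439,126,104),srot(-8.5,0))])"
```

```text
t 0.1 grip [224.7 582.9 249.8] yaw,-pitch,roll [ 6.892e+01  6.000e-02 -0.000e+00] F [-0.   0.2  0.6] w 0.0852 ff 0.0 q [-1.27  0.52 -0.04  1.6   0.02  1.02 -0.11]
[-0.3643, -0.3493, 0.0002, -0.0001, 0.0001, 0.2151] rows 10.1
[0.0, 0.0, 0.146, 0.0, 0.0, 0.0] rows 2.9
```

move_arm:
  moves:
    - [[1,-0.18,-0.172,0,0,0,0.1],[1,-0.18,-0.172,0,0,0,0.1],[1,-0.18,-0.172,0,0,0,0.1],[1,-0.18,-0.172,0,0,0,0.1],[1,-0.18,-0.172,0,0,0,0.1]]

```text
clock: 0.6
position: [0.3313, 0.3559, 0.2312]
tool_rot: [-3.141, 0.0, 2.139]
force: [2.2, -0.0, -0.6]
grip_width: 0.0858
finger_force: 0.0
```

```bash
python3 -c "
from h import *
where()
chain([((439,126,250),srot(-8.5,0)),((439,126,104),srot(-8.5,0))])"
```

```text
t 0.6 grip [331.3 355.9 250.2] yaw,-pitch,roll [ 3.258e+01  1.000e-02 -1.000e-02] F [ 2.2 -0.  -0.6] w 0.0858 ff 0.0 q [-1.07  0.3   0.16  1.96 -0.06  0.88 -0.31]
[-0.2517, -0.033, 0.0002, -0.0, 0.0, 0.1141] rows 5.1
[0.0, 0.0, 0.146, 0.0, 0.0, 0.0] rows 2.9
```

move_arm:
  moves:
    - [[1,-0.2517,-0.033,0,0,0,0.114],[1,-0.2517,-0.033,0,0,0,0.114],[1,-0.2517,-0.033,0,0,0,0.114],[1,-0.2517,-0.033,0,0,0,0.114],[1,-0.2517,-0.033,0,0,0,0.114]]

```text
clock: 1.1
position: [0.4387, 0.1303, 0.2314]
tool_rot: [3.141, -0.0, 1.423]
force: [0.6, 0.9, 0.7]
grip_width: 0.0852
finger_force: 0.0
```

move_arm:
  moves:
    - [[1,0,0,0,0,0,0],[1,0,0,0,0,0,0]]

```text
clock: 1.3
position: [0.4384, 0.1315, 0.2312]
tool_rot: [-3.141, 0.0, 1.428]
force: [-1.0, 1.4, -0.7]
grip_width: 0.0853
finger_force: 0.0
```

```bash
python3 -c "
from h import *
where()
chain([((439,126,180),srot(-8.5,0)),((439,126,104),srot(-8.5,0))])
shot('side','s1',(330,180,450,300),5)"
```

```text
t 1.3 grip [438.4 131.5 250.2] yaw,-pitch,roll [-8.2   0.02 -0.01] F [-1.   1.4 -0.7] w 0.0853 ff 0.0 q [-0.76  0.27  0.41  2.04 -0.14  0.86 -0.41]
[-0.0054, 0.0014, 0.0702, -0.0, 0.0, 0.0008] rows 1.4
[0.0, 0.0, 0.076, 0.0, 0.0, 0.0] rows 1.5
```

View pics/s1.png

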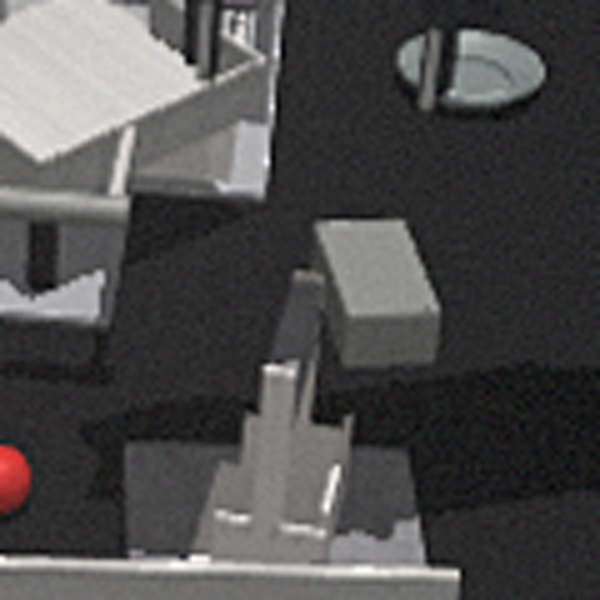

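The view shows the scoop unmoved, its grip's near top corner at about (385,254), with the fingers above straddling it. Descending.

move_arm:
  moves:
    - [[1,-0.0054,0.001,0.06,0,0,0],[1,-0.0054,0.001,0.12,0,0,0],[1,-0.0054,0.001,0.146,0,0,0],[1,-0.0054,0.001,0.146,0,0,0]]

```text
clock: 1.75
position: [0.4353, 0.1268, 0.081]
tool_rot: [-3.134, 0.005, 1.432]
force: [-0.1, -0.2, 0.9]
grip_width: 0.0858
finger_force: 0.0
```

```bash
python3 -c "
from h import *
where()
print(proj('side',[.4446,.1636,.122]))"
```

```text
t 1.75 grip [435.4 126.9 100. ] yaw,-pitch,roll [-7.97  0.43 -0.26] F [-0.1 -0.2  0.9] w 0.0858 ff 0.0 q [-0.63  0.53  0.29  2.16 -0.31  0.49 -0.25]
[385.53309013 252.69700286]
```

move_arm:
  moves:
    - [[0,0,0,0,0,0,0],[0,0,0,0,0,0,0],[0,0,0,0,0,0,0],[0,0,0,0,0,0,0],[0,0,0,0,0,0,0]]
  force: 90

```text
clock: 2.25
position: [0.439, 0.1271, 0.0863]
tool_rot: [3.14, -0.001, 1.429]
force: [-0.6, -3.0, 40.5]
grip_width: 0.0129
finger_force: 86.8
```

```bash
python3 -c "
from h import *
where()
chain([((439,126,250),srot(0,0)),((370,298,260),srot(3.5,0))])"
```

```text
t 2.25 grip [439.  127.1 105.3] yaw,-pitch,roll [-8.1  -0.08  0.07] F [-0.6 -3.  40.5] w 0.0129 ff 86.8 q [-0.63  0.52  0.29  2.16 -0.31  0.49 -0.25]
[-0.001, 0.0004, -0.1447, 0.0002, -0.0002, -0.0225] rows 2.9
[0.172, -0.069, -0.01, 0.0, 0.0, -0.0097] rows 3.7
```

move_arm:
  moves:
    - [[0,0,0,-0.05,0,0,0],[0,0,0,-0.1,0,0,-0.01],[0,0,0,-0.145,0,0,-0.0225],[0,0,0,-0.145,0,0,-0.0225]]

```text
clock: 2.65
position: [0.4406, 0.1274, 0.2354]
tool_rot: [3.134, -0.004, 1.573]
force: [-0.4, 0.3, -2.6]
grip_width: 0.0128
finger_force: 88.1
```

move_arm:
  moves:
    - [[0,0.172,-0.069,-0.01,0,0,-0.01],[0,0.172,-0.069,-0.01,0,0,-0.01],[0,0.172,-0.069,-0.01,0,0,-0.01],[0,0.172,-0.069,-0.01,0,0,-0.01],[0,0.172,-0.069,-0.01,0,0,-0.01]]

```text
clock: 3.15
position: [0.3672, 0.303, 0.2401]
tool_rot: [-3.141, -0.001, 1.639]
force: [0.6, -0.6, -1.0]
grip_width: 0.0126
finger_force: 88.1
```

```bash
python3 - <<'E'
from h import *
where()
im=bot.grab_frame('top')[:,:,::-1].copy(); cv2.imwrite('pics/raw_b.png',im)
im=cv2.imread('pics/top0.png')
k=4; x0,y0=165,175
big=cv2.resize(im[175:360,165:330],None,fx=k,fy=k,interpolation=cv2.INTER_CUBIC)[:, :]
O=np.array([547,309]);yaw=3.5
def W(x,y,z): c,s=np.cos(np.radians(yaw)),np.sin(np.radians(yaw)); return np.array([O[0]+c*x-s*y,O[1]+s*x+c*y,z])/1000
def L(pts,col):
    q=np.array([(proj('top',W(*p))-[x0,y0]+.5)*k-.5 for p in pts]).round().astype(int); cv2.polylines(big,[q],False,col,1)
L([(-186,51,85),(148,51,85),(148,-51,85),(-186,-51,85)],(0,0,255))
L([(-186,51,30),(-186,-51,30)],(0,0,255))
L([(-75,45,6),(60,45,6),(60,-45,6)],(0,255,0))
L([(-75,45,6),(-75,-45,6)],(0,255,0)); L([(139,45,85),(139,-45,85)],(255,0,0))
cv2.imwrite('pics/ov.png',big[:600])
E
```

```text
t 3.15 grip [367.2 303.  259.1] yaw,-pitch,roll [3.93 0.03 0.06] F [ 0.6 -0.6 -1. ] w 0.0126 ff 88.1 q [-1.06  0.28  0.3   1.98 -0.11  0.89 -0.63]
```

View pics/ov.png

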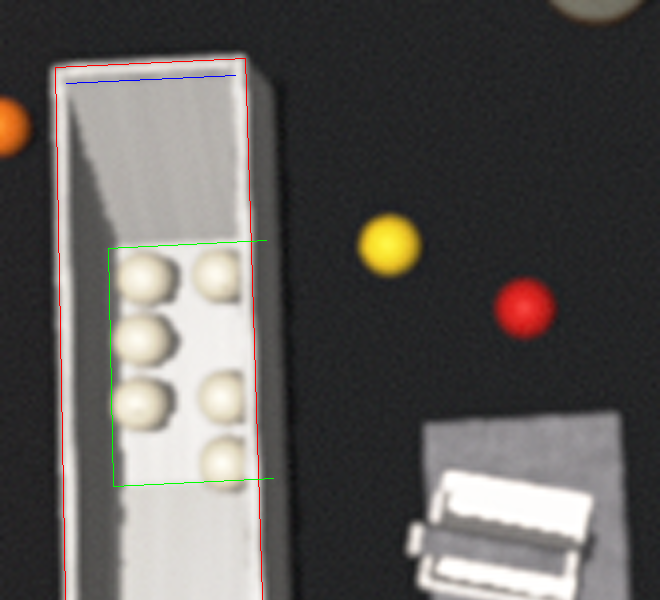

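```bash
python3 - <<'E'
from h import *
im=cv2.imread('pics/side0.png').astype(float).mean(2)
O=np.array([547,309]);yaw=3.5
def W(x,y,z): c,s=np.cos(np.radians(yaw)),np.sin(np.radians(yaw)); return np.array([O[0]+c*x-s*y,O[1]+s*x+c*y,z])/1000
for x in(-120,-40,100):
    for y,z,n in((51,85,'near outer top'),(45,85,'near inner'),(51,0,'near foot'),(-51,85,'far outer top'),(-45,85,'far inner')):
        u,v=proj('side',W(x,y,z)); i=int(round(v)); 
        print(x,n,round(u,1),round(v,1),'rows',i-6,im[i-6:i+7,int(round(u))].round().astype(int))
t=cv2.imread('pics/top0.png').astype(float).mean(2)
for x in(-120,0,120):
    for y,n in((51,'L out'),(45,'L in'),(-45,'R in'),(-51,'R out')):
        u,v=proj('top',W(x,y,85));i=int(round(u)); print(x,n,round(u,1),round(v,1),'cols',i-6,t[int(round(v)),i-6:i+7].round().astype(int))
E
```

```text
-120 near outer top 395.0 325.8 rows 320 [206 217 210 212 180 190 222 153 102 101 102 112 110]
-120 near inner 394.8 323.7 rows 318 [104 144 206 217 210 212 180 190 222 153 102 101 102]
-120 near foot 391.5 356.9 rows 351 [116 114 109 112 118 120  94  52  36  45  43  46  47]
-120 far outer top 391.2 291.7 rows 286 [188 129 129 130 130 128 130 196 191 124 105 108 113]
-120 far inner 391.4 293.6 rows 288 [129 130 130 128 130 196 191 124 105 108 113 116 114]
-40 near outer top 353.4 324.6 rows 319 [182 201 203 196 172 192 212 146 105 112 115 111 112]
-40 near inner 353.3 322.5 rows 316 [108 106 126 182 201 203 196 172 192 212 146 105 112]
-40 near foot 351.7 355.7 rows 350 [115 114 111 119 118 122  86  47  47  45  53  45  46]
-40 far outer top 352.8 290.7 rows 285 [ 46  42  46  41  48  44  57 195 194 128 110 109 109]
-40 far inner 352.8 292.5 rows 287 [ 46  41  48  44  57 195 194 128 110 109 109 114 109]
100 near outer top 280.8 322.5 rows 316 [175 178 175 174 173 168 208 193 134 106 111 114 116]
100 near inner 281.1 320.4 rows 314 [178 179 175 178 175 174 173 168 208 193 134 106 111]
1
[... 579 characters left out ...]
218 157 101  81  80  82  81  69]
0 L out 179.6 260.5 cols 174 [ 37  33  38  35  58 124 189 223 194 128  81  77  82]
0 L in 182.4 260.3 cols 176 [ 38  35  58 124 189 223 194 128  81  77  82  81  83]
0 R in 225.2 258.2 cols 219 [240 241 240 238 238 239 238 234 222 172 111  80  81]
0 R out 228.1 258.0 cols 222 [238 238 239 238 234 222 172 111  80  81  81  79  67]
120 L out 178.5 204.4 cols 173 [ 28  31  33  37  79 146 202 222 192 124 107 143 170]
120 L in 181.4 204.2 cols 175 [ 33  37  79 146 202 222 192 124 107 143 170 175 174]
120 R in 223.6 202.1 cols 218 [174 176 177 179 184 199 225 230 198 130  83  84  84]
120 R out 226.4 202.0 cols 220 [177 179 184 199 225 230 198 130  83  84  84  85  73]
```

move_arm:
  moves:
    - [[0,0,0,0,0,0,0],[0,0,0,0,0,0,0],[0,0,0,0,0,0,0]]

```text
clock: 3.5
position: [0.37, 0.2978, 0.2403]
tool_rot: [-3.142, 0.0, 1.632]
force: [0.1, -0.1, -1.2]
grip_width: 0.0128
finger_force: 88.1
```

```bash
cat >> h.py <<'E'
O=np.array([547,309.3]);BY=3.5
def B(x,y,z): c,s=np.cos(np.radians(BY)),np.sin(np.radians(BY)); return np.array([O[0]+c*x-s*y,O[1]+s*x+c*y,z])
E
python3 - <<'E'
from h import *
where()
T=[(lip(B(-95,0,z),BY,p),srot(BY,p)) for z,p in((110,0),(90,-9),(18,-9),(11,-9))]
for t in T: print(t[0].round(1))
chain(T)
E
```

```text
t 3.5 grip [370.  297.8 259.3] yaw,-pitch,roll [ 3.48  0.   -0.01] F [ 0.1 -0.1 -1.2] w 0.0128 ff 88.1 q [-1.05  0.28  0.3   1.98 -0.11  0.89 -0.63]
[417.2 301.4 210. ]
[433.3 302.3 194.2]
[433.3 302.3 122.2]
[433.3 302.3 115.2]
[0.0007, 0.0473, 0.0493, -0.0, 0.0, -0.0] rows 1.4
[0.0, 0.0131, 0.0155, 0.025, -0.0, 0.0] rows 1.0
[0.0, 0.0113, 0.0711, 0.0, 0.0, 0.0] rows 1.4
[0.0, 0.0011, 0.0069, 0.0, 0.0, 0.0] rows 0.1
```

move_arm:
  moves:
    - [[0,0.001,0.0473,0.0493,0,0,0],[0,0.001,0.0473,0.0493,0,0,0],[0,0.001,0.0604,0.0648,0.025,0,0],[0,0.001,0.0604,0.0648,0.025,0,0],[0,0.001,0.0604,0.0648,0.025,0,0]]

```text
clock: 4.0
position: [0.4308, 0.3021, 0.1744]
tool_rot: [-2.984, 0.002, 1.63]
force: [-0.2, -0.0, -1.0]
grip_width: 0.0128
finger_force: 88.6
```

move_arm:
  moves:
    - [[0,0,0.0063,0.04,0,0,0],[0,0,0.0113,0.0711,0,0,0],[0,0,0.0113,0.0711,0,0,0],[0,0,0.0113,0.0711,0,0,0]]

```text
clock: 4.4
position: [0.4298, 0.3038, 0.1049]
tool_rot: [-2.986, -0.0, 1.634]
force: [0.6, 0.1, 0.3]
grip_width: 0.0131
finger_force: 88.5
```

```bash
python3 - <<'E'
from h import *
where()
shot('side','s2',(240,220,440,370),4)
T=[(lip(B(-95,0,11),BY,-9),srot(BY,-9)),(lip(B(-75,0,7.5),BY,-9),srot(BY,-9)),(lip(B(-15,0,7.5),BY,-1),srot(BY,-1)),(lip(B(20,0,7.5),BY,0),srot(BY,0)),(lip(B(50,0,7.5),BY,0),srot(BY,0))]
chain(T)
E
```

```text
t 4.4 grip [432.7 304.  123.7] yaw,-pitch,roll [3.61 8.94 0.02] F [0.6 0.1 0.3] w 0.0131 ff 88.5 q [-0.83  0.62  0.22  1.86 -0.29  0.82 -0.36]
[-0.0019, 0.0013, 0.0089, 0.0003, -0.0001, 0.0003] rows 0.2
[-0.0, 0.0203, 0.0003, 0.0, 0.0, 0.0] rows 0.4
[0.0, 0.0483, -0.0037, -0.0222, 0.0, 0.0] rows 1.0
[-0.0, 0.0336, 0.0, -0.0028, 0.0, 0.0] rows 0.7
[-0.0, 0.03, 0.0, 0.0, 0.0, 0.0] rows 0.6
```

View pics/s2.png

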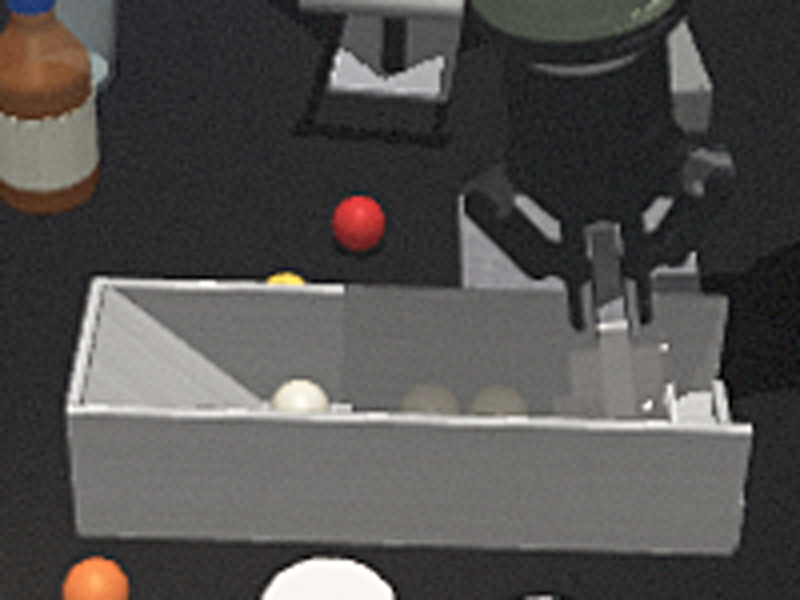

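The scoop is inside the bin at its near end, crop (610,370), clear of the walls; the balls lie ahead. Pushing slowly.

move_arm:
  moves:
    - [[0,0,0.001,0.0069,0,0,0],[0,0,0.001,0.0069,0,0,0],[0,0,0.008,0.007,0,0,0],[0,0,0.0145,0.0072,0,0,0],[0,0,0.0215,0.0072,0,0,0]]

```text
clock: 4.95
position: [0.4508, 0.3049, 0.0931]
tool_rot: [-2.985, -0.0, 1.633]
force: [-0.8, 0.7, -2.5]
grip_width: 0.0132
finger_force: 88.6
```

move_arm:
  moves:
    - [[0,0,0.01,-0.0007,-0.0044,0,0],[0,0,0.0195,-0.0015,-0.0088,0,0],[0,0,0.029,-0.0022,-0.0132,0,0],[0,0,0.0385,-0.003,-0.0176,0,0],[0,0,0.0483,-0.0037,-0.0222,0,0]]

```text
clock: 5.45
position: [0.4987, 0.3078, 0.089]
tool_rot: [-3.126, 0.0, 1.633]
force: [-1.0, -0.0, -2.5]
grip_width: 0.0127
finger_force: 88.5
```

```bash
python3 - <<'E'
from h import *
where()
T=[(lip(B(-15,0,7.5),BY,-1),srot(BY,-1)),(lip(B(20,0,7.5),BY,0),srot(BY,0)),(lip(B(50,0,7.5),BY,0),srot(BY,0))]
print(T[0][0]);chain(T)
E
```

```text
t 5.45 grip [499.  307.9 108. ] yaw,-pitch,roll [ 3.59  0.89 -0.01] F [-1.  -0.  -2.5] w 0.0127 ff 88.5 q [-0.83  0.67  0.26  1.81 -0.26  0.7  -0.36]
[498.84056622 306.35444285 108.09560374]
[-0.0015, -0.0003, -0.0001, 0.0003, 0.0, 0.0003] rows 0.0
[-0.0, 0.0336, 0.0, -0.0028, 0.0, 0.0] rows 0.7
[-0.0, 0.03, 0.0, 0.0, 0.0, 0.0] rows 0.6
```

move_arm:
  moves:
    - [[0,0,0.008,0.0005,-0.001,0,0],[0,0,0.016,0.001,-0.0028,0,0],[0,0,0.024,0.001,-0.0028,0,0],[0,0,0.032,0.001,-0.0028,0,0],[0,0,0.04,0.001,-0.0028,0,0]]

```text
clock: 5.95
position: [0.5388, 0.3108, 0.0884]
tool_rot: [3.14, -0.001, 1.634]
force: [-9.0, 0.1, 20.3]
grip_width: 0.0128
finger_force: 91.9
```

move_arm:
  moves:
    - [[0,0,0.006,0,0,0,0],[0,0,0.012,0,0,0,0],[0,0,0.018,0,0,0,0],[0,0,0.024,0,0,0,0],[0,0,0.024,0,0,0,0]]

```text
clock: 6.45
position: [0.5635, 0.3123, 0.0884]
tool_rot: [3.139, -0.001, 1.633]
force: [2.0, 1.0, 11.2]
grip_width: 0.0128
finger_force: 90.5
```

```bash
python3 - <<'E'
from h import *
where()
T=[(lip(B(x,0,z),BY,p),srot(BY,p)) for x,z,p in ((50,7.5,0),(56,7,0),(60+62*np.sin(np.radians(10))-3,7+62*np.sin(np.radians(10)),10),(60+21-3,7+21,20),(60+31-3,7+31,30),(60+31+5,7+31+10,36))]
print(T[0][0]);chain(T)
shot('top','t2',(160,160,300,300),4)
E
```

```text
t 6.45 grip [563.5 312.3 107.4] yaw,-pitch,roll [ 3.58 -0.15  0.06] F [ 2.   1.  11.2] w 0.0128 ff 90.5 q [-0.77  0.74  0.26  1.67 -0.25  0.77 -0.33]
[561.97202198 310.21572809 107.5       ]
[-0.002, -0.0017, -0.0001, 0.0004, -0.0002, 0.0002] rows 0.1
[0.0, 0.006, 0.0005, 0.0, 0.0, 0.0] rows 0.1
[-0.0, -0.0018, -0.0035, -0.0278, 0.0, -0.0] rows 1.2
[-0.0, -0.0017, -0.001, -0.0278, 0.0, 0.0] rows 1.2
[0.0, -0.0007, 0.0013, -0.0278, -0.0, 0.0] rows 1.2
[-0.0, 0.0037, -0.0006, -0.0167, 0.0, -0.0] rows 0.7
```

View pics/t2.png

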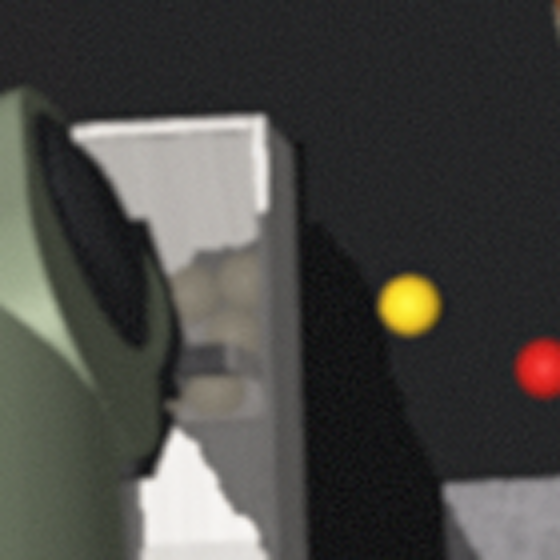

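The balls (crop (200,290)–(215,390)) have gone into the scoop, one reaching the rear wall. Now tip lip-up along the ramp.

```bash
python3 - <<'E'
from h import *
s,r0=state();p0=s['position']
off=p0*1000-r0.apply([0,0,19])-lip(B(51.5,0,7.5),BY,0)
for th,dx in((0,5),(7,4),(14,2),(21,2),(28,2),(35,2)):
    h=62*np.sin(np.radians(th)); Rt=srot(BY,th); g=lip(B(51.5+dx+h,0,7.5+h),BY,th)+off
    P=g/1000+Rt.apply([0,0,.019]); print(th,r0.inv().apply(P-p0).round(4),((r0.inv()*Rt).as_rotvec()/2/np.pi).round(4))
E
```

```text
0 [-0.      0.0049  0.    ] [ 0.0005 -0.0002  0.0002]
7 [-0.      0.0019 -0.0027] [-0.019  -0.0002  0.0002]
14 [-0.     -0.0016 -0.0041] [-0.0384 -0.0002  0.0002]
21 [-0.     -0.0025 -0.0043] [-0.0579 -0.0002  0.0002]
28 [-0.     -0.0029 -0.0032] [-0.0773 -0.0002  0.0002]
35 [-0.     -0.0026 -0.0008] [-0.0968 -0.0002  0.0002]
```

move_arm:
  moves:
    - [[0,0,0.005,0,0,0,0],[0,0,0.002,-0.0027,-0.019,0,0],[0,0,-0.0016,-0.0041,-0.0384,0,0],[0,0,-0.0025,-0.0043,-0.0579,0,0],[0,0,-0.0029,-0.0032,-0.0773,0,0]]

```text
clock: 7.0
position: [0.5569, 0.3146, 0.0909]
tool_rot: [2.76, -0.012, 1.635]
force: [-9.2, -46.8, 116.8]
grip_width: 0.0129
finger_force: 106.4
```

move_arm:
  moves:
    - [[0,0,0,-0.001,-0.008,0,0],[0,0,0,-0.002,-0.016,0,0],[0,0,0,-0.002,-0.016,0,0]]

```text
clock: 7.3
position: [0.5539, 0.3142, 0.0901]
tool_rot: [2.698, -0.014, 1.634]
force: [-19.4, -12.1, 76.3]
grip_width: 0.013
finger_force: 104.5
```

```bash
python3 - <<'E'
from h import *
where()
s,r=state()
print(r.inv().apply([0,0,.15]).round(4))
shot('top','t3',(160,160,300,300),4)
E
```

```text
t 7.3 grip [545.7 313.4 107.3] yaw,-pitch,roll [  3.27 -25.4    0.88] F [-19.4 -12.1  76.3] w 0.013 ff 104.5 q [-1.18  0.72  0.61  2.04 -0.83  0.16  0.1 ]
[ 0.0021  0.0643 -0.1355]
```

move_arm:
  moves:
    - [[0,0,0.005,-0.0105,0,0,0],[0,0,0.013,-0.027,0,0,0],[0,0,0.026,-0.054,0,0,0],[0,0,0.043,-0.09,0,0,0],[0,0,0.0643,-0.1355,0,0,0]]

```text
clock: 7.85
position: [0.55, 0.3125, 0.2344]
tool_rot: [2.711, -0.007, 1.637]
force: [1.2, 1.9, -2.2]
grip_width: 0.0131
finger_force: 92.3
```

move_arm:
  moves:
    - [[0,0,0,0,0,0,0],[0,0,0,0,0,0,0]]

```text
clock: 8.05
position: [0.5505, 0.3137, 0.2344]
tool_rot: [2.709, -0.01, 1.638]
force: [-0.8, -0.1, -4.5]
grip_width: 0.013
finger_force: 92.6
```

```bash
python3 - <<'E'
from h import *
where()
shot('side','s3',(200,160,440,360),3.3)
E
```

```text
t 8.05 grip [542.6 313.  251.7] yaw,-pitch,roll [  3.61 -24.79   0.63] F [-0.8 -0.1 -4.5] w 0.013 ff 92.6 q [-1.46  0.6   1.04  1.96 -0.63  0.52 -0.04]
```

View pics/s3.png

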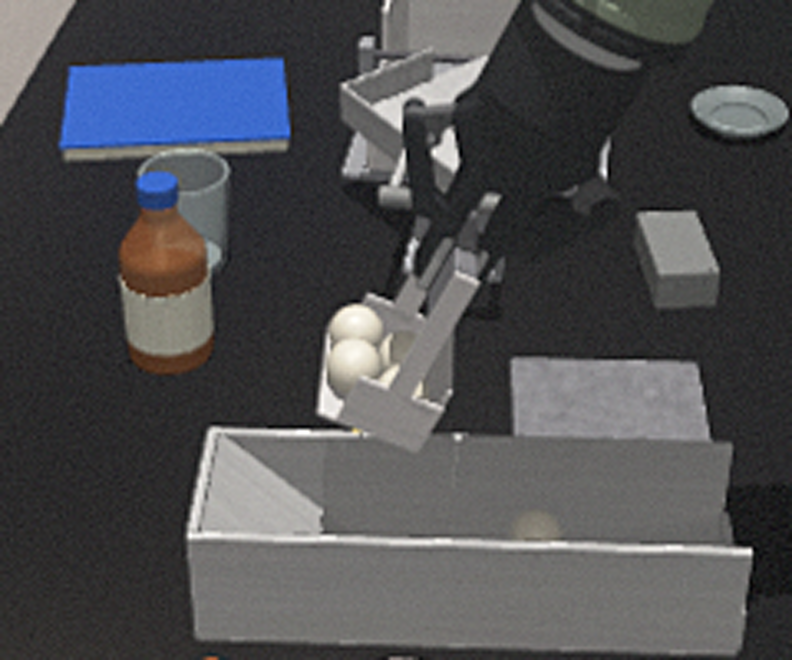

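At least four balls are in the scoop (crop (355,330)–(410,380)); at least one remains in the bin at (537,525). Carry to the pan.

```bash
cat >> h.py <<'E'
SO=np.array([555.,-265]);SY=-2.5
def S(x,y,z): c,s=np.cos(np.radians(SY)),np.sin(np.radians(SY)); return np.array([SO[0]+c*x-s*y,SO[1]+s*x+c*y,z])
def pplan(ts,settled=None):
    """all rows relative to the start pose of one call"""
    s,r=state();p=s['position']
    for g,Rt in ts:
        P=np.array(g)/1000+Rt.apply([0,0,.019]); print(np.r_[r.inv().apply(P-p),(r.inv()*Rt).as_rotvec()/2/np.pi].round(4).tolist())
E
python3 - <<'E'
from h import *
where()
c=srot(3.5,25)
L0=S(5,108,0)
for z,p,y in((180,25,20),(140,25,20)): print(lip(L0+[0,0,z],y,p))
chain([((543,163,275),c),((543,13,275),c),((530,-100,275),srot(12,25)),(lip(L0+[0,0,180],20,25),srot(20,25)),(lip(L0+[0,0,135],20,25),srot(20,25))])
E
```

```text
t 8.1 grip [542.2 312.6 250.6] yaw,-pitch,roll [  3.62 -24.7    0.57] F [-2.2  0.3 -4.4] w 0.0133 ff 92.5 q [-1.45  0.6   1.04  1.96 -0.63  0.52 -0.04]
[ 495.18523286 -182.62442802  255.83913954]
[ 495.18523286 -182.62442802  215.83913954]
[-0.1493, 0.0025, -0.0273, -0.0008, -0.0017, 0.0003] rows 3.0
[-0.1497, -0.0083, -0.0039, 0.0, 0.0, 0.0] rows 3.0
[-0.1108, -0.0181, -0.0084, -0.0, 0.01, -0.0214] rows 2.3
[-0.0725, -0.0546, -0.0043, 0.0, 0.0094, -0.0201] rows 1.8
[0.0, -0.019, 0.0408, 0.0, 0.0, 0.0] rows 0.9
```

move_arm:
  moves:
    - [[0,-0.02,0,-0.008,0,0,0],[0,-0.05,0,-0.017,0,0,0],[0,-0.085,0.001,-0.025,0,0,0],[0,-0.12,0.002,-0.0273,0,0,0],[0,-0.15,0.0025,-0.0273,0,-0.0017,0]]

```text
clock: 8.6
position: [0.551, 0.1603, 0.2577]
tool_rot: [2.711, 0.001, 1.632]
force: [0.3, -0.6, -3.8]
grip_width: 0.0129
finger_force: 92.7
```

move_arm:
  moves:
    - [[0,-0.03,-0.0017,-0.0008,0,0,0],[0,-0.06,-0.0033,-0.0016,0,0,0],[0,-0.09,-0.005,-0.0023,0,0,0],[0,-0.12,-0.0066,-0.0031,0,0,0],[0,-0.15,-0.0083,-0.0039,0,0,0]]

```text
clock: 9.1
position: [0.551, 0.011, 0.2577]
tool_rot: [2.711, 0.001, 1.633]
force: [0.8, 0.2, -4.0]
grip_width: 0.0128
finger_force: 92.7
```

move_arm:
  moves:
    - [[0,-0.027,-0.0045,-0.0021,0,0.0025,-0.0053],[0,-0.055,-0.009,-0.0042,0,0.005,-0.0107],[0,-0.083,-0.0135,-0.0063,0,0.0075,-0.016],[0,-0.1108,-0.018,-0.0084,0,0.01,-0.0214],[0,-0.1108,-0.018,-0.0084,0,0.01,-0.0214]]

```text
clock: 9.6
position: [0.5375, -0.105, 0.2581]
tool_rot: [2.71, 0.001, 1.775]
force: [-0.0, -3.3, -3.9]
grip_width: 0.0128
finger_force: 92.6
```

```bash
python3 - <<'E'
from h import *
where()
L0=S(5,108,0)
chain([(lip(L0+[0,0,175],20,25),srot(20,25)),(lip(L0+[0,0,130],20,25),srot(20,25))])
E
```

```text
t 9.6 grip [ 529.7 -106.6  275.4] yaw,-pitch,roll [ 11.71 -24.71  -0.06] F [-0.  -3.3 -3.9] w 0.0128 ff 92.6 q [-0.41  0.26  0.71  2.13 -0.73  0.54  1.04]
[-0.0662, -0.055, 0.0017, -0.0008, 0.0098, -0.0209] rows 1.7
[0.0, -0.019, 0.0408, 0.0, 0.0, 0.0] rows 0.9
```

move_arm:
  moves:
    - [[0,-0.022,-0.018,0,0,0.0033,-0.007],[0,-0.044,-0.037,0.001,0,0.0065,-0.014],[0,-0.0662,-0.055,0.0017,0,0.0098,-0.0209],[0,-0.0662,-0.055,0.0017,0,0.0098,-0.0209]]

```text
clock: 10.0
position: [0.5022, -0.1785, 0.2324]
tool_rot: [2.712, -0.001, 1.921]
force: [1.6, 0.1, -4.0]
grip_width: 0.0132
finger_force: 92.8
```

move_arm:
  moves:
    - [[0,0,-0.008,0.0165,0,0,0],[0,0,-0.019,0.0408,0,0,0],[0,0,-0.019,0.0408,0,0,0],[0,0,-0.019,0.0408,0,0,0]]

```text
clock: 10.4
position: [0.5039, -0.1745, 0.1889]
tool_rot: [2.711, -0.002, 1.925]
force: [-0.4, 0.7, -3.4]
grip_width: 0.0129
finger_force: 92.8
```

```bash
python3 - <<'E'
from h import *
where()
L0=S(5,108,0)
print(lip(L0+[0,0,130],20,25))
print('pour rows 1'); pplan([(lip(L0+[0,0,z],20,p),srot(20,p)) for z,p in((120,18),(110,11),(100,4),(93,-2),(90,-5))])
print('chain next'); chain([(lip(L0+[0,0,z],20,p),srot(20,p)) for z,p in((90,-5),(89,-12),(88,-25))])
shot('top','t4',(330,180,530,330),4)
E
```

```text
t 10.4 grip [ 496.5 -177.3  206.2] yaw,-pitch,roll [ 20.27 -24.67   0.13] F [-0.4  0.7 -3.4] w 0.0129 ff 92.8 q [-0.    0.38  0.51  2.16 -1.04  0.57  1.68]
[ 495.18523286 -182.62442802  205.83913954]
pour rows 1
[-0.0047, 0.0031, 0.0044, 0.0185, -0.0006, 0.0007]
[-0.0047, 0.0094, 0.011, 0.038, -0.0006, 0.0008]
[-0.0048, 0.0159, 0.0189, 0.0574, -0.0005, 0.0008]
[-0.0048, 0.0223, 0.0254, 0.0741, -0.0005, 0.0008]
[-0.0049, 0.0256, 0.0285, 0.0824, -0.0005, 0.0008]
chain next
[-0.0049, 0.0256, 0.0285, 0.0824, -0.0005, 0.0008] rows 3.5
[0.0, 0.0102, -0.0027, 0.0194, 0.0, 0.0] rows 0.8
[-0.0, 0.0193, -0.0048, 0.0361, -0.0, -0.0] rows 1.5
```

View pics/t4.png

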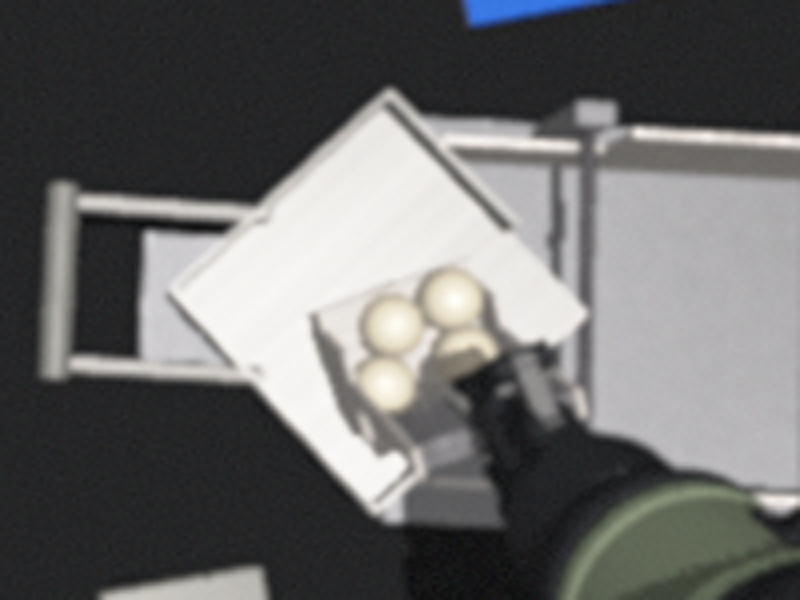

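Four balls in the scoop over the pan (crop (390,325), (452,298), (385,385), (465,350)). I'll shift slightly away from the notch-side wall before pouring.

```bash
python3 - <<'E'
from h import *
L0=S(10,124,0)
T=lambda z,p:(lip(L0+[0,0,z],20,p),srot(20,p))
pplan([T(130,25),T(120,18),T(110,11),T(100,4),T(92,-2)])
chain([T(92,-2),T(89,-9)])
s,r=state()
# later rows relative to T(92,-2)
g0,R0=T(92,-2);P0=g0/1000+R0.apply([0,0,.019])
for z,p in((90,-5),(89,-8),(88,-12),(87,-16),(86,-20),(86,-25)):
    g,Rt=T(z,p);P=g/1000+Rt.apply([0,0,.019]);print(p,R0.inv().apply(P-P0).round(4),((R0.inv()*Rt).as_rotvec()/2/np.pi).round(4))
E
```

```text
[0.0085, 0.0064, 0.0041, -0.0007, -0.0006, 0.0008]
[0.0084, 0.0123, 0.0095, 0.0187, -0.0005, 0.0008]
[0.0084, 0.0186, 0.0161, 0.0382, -0.0005, 0.0008]
[0.0083, 0.0251, 0.024, 0.0576, -0.0004, 0.0009]
[0.0083, 0.031, 0.0314, 0.0743, -0.0004, 0.0009]
[0.0083, 0.031, 0.0314, 0.0743, -0.0004, 0.0009] rows 3.1
[-0.0, 0.0102, -0.0007, 0.0194, 0.0, -0.0] rows 0.8
-5 [-0.      0.0044  0.0003] [0.0083 0.     0.    ]
-8 [-0.      0.0088 -0.0002] [ 0.0167  0.     -0.    ]
-12 [ 0.      0.0147 -0.0008] [0.0278 0.     0.    ]
-16 [-0.      0.0208 -0.0011] [ 0.0389  0.     -0.    ]
-20 [ 0.      0.027  -0.0009] [ 0.05  0.   -0.  ]
-25 [-0.      0.0346 -0.0012] [ 0.0639  0.     -0.    ]
```

move_arm:
  moves:
    - [[0,0.0085,0.0064,0.004,0,0,0],[0,0.0084,0.0123,0.0095,0.0187,0,0],[0,0.0084,0.0186,0.0161,0.0382,0,0],[0,0.0083,0.0251,0.024,0.0576,0,0],[0,0.0083,0.031,0.0314,0.0743,0,0]]

```text
clock: 10.95
position: [0.5419, -0.1508, 0.1752]
tool_rot: [-3.103, 0.003, 1.928]
force: [-0.5, 0.6, -4.1]
grip_width: 0.013
finger_force: 92.6
```

move_arm:
  moves:
    - [[0,0,0.0044,0,0.0083,0,0],[0,0,0.0088,0,0.0167,0,0],[0,0,0.0088,0,0.0167,0,0],[0,0,0.0147,-0.001,0.0278,0,0],[0,0,0.0147,-0.001,0.0278,0,0]]

```text
clock: 11.45
position: [0.5552, -0.146, 0.1743]
tool_rot: [-2.933, -0.0, 1.928]
force: [-0.6, -0.1, -2.2]
grip_width: 0.0132
finger_force: 92.9
```

move_arm:
  moves:
    - [[0,0,0.006,0.0022,0.0111,0,0],[0,0,0.012,0.0045,0.0222,0,0],[0,0,0.0195,0.0075,0.0361,0,0],[0,0,0.0195,0.0075,0.0361,0,0],[0,0,0.0195,0.0075,0.0361,0,0]]

```text
clock: 11.95
position: [0.5713, -0.1414, 0.1643]
tool_rot: [-2.71, 0.0, 1.927]
force: [2.3, 1.9, 13.2]
grip_width: 0.0133
finger_force: 95.4
```

```bash
python3 - <<'E'
from h import *
where()
L0=S(10,124,0)
print(lip(L0+[0,0,86],20,-25))
shot('top','t5',(330,180,530,330),4)
E
```

```text
t 11.95 grip [ 578.7 -138.6  181.6] yaw,-pitch,roll [20.39 24.74 -0.03] F [ 2.3  1.9 13.2] w 0.0133 ff 95.4 q [-0.39  0.92  0.83  1.47 -0.38  1.35  0.82]
[ 580.30463656 -137.94896172  191.42241786]
```

View pics/t5.png

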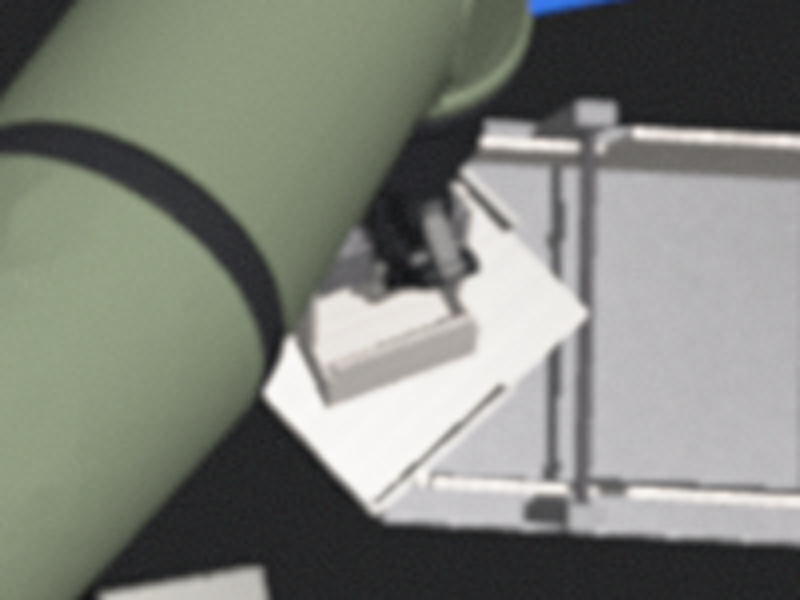

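move_arm:
  moves:
    - [[0,0,-0.01,-0.021,0,0,0],[0,0,-0.025,-0.054,0,0,0],[0,0,-0.045,-0.095,0,0,0],[0,0,-0.0634,-0.136,0,0,0],[0,0,-0.0634,-0.136,0,0,0]]

```text
clock: 12.5
position: [0.5712, -0.143, 0.3187]
tool_rot: [-2.716, 0.002, 1.926]
force: [0.7, -1.4, -1.2]
grip_width: 0.0129
finger_force: 93.1
```

```bash
cat >> h.py <<'E'
def cream(im,box):
    """cream (ball coloured) blobs: centre px, area"""
    x0,y0,x1,y1=box; a=cv2.GaussianBlur(im[y0:y1,x0:x1],(3,3),0).astype(int)
    m=((a[...,2]-a[...,0]>14)&(a[...,2]-a[...,0]<70)&(a[...,2]>100)).astype('uint8')
    n,_,st,ce=cv2.connectedComponentsWithStats(m)
    return [(st[i,4],(ce[i]+[x0,y0]).round(1).tolist(),st[i,2:4].tolist()) for i in range(1,n) if st[i,4]>12]
E
python3 - <<'E'
from h import *
where()
im=bot.grab_frame('top')[:,:,::-1]; cv2.imwrite('pics/raw5.png',im)
print('pan',cream(im,(370,190,485,315))); print('bin',cream(im,(175,185,245,350)))
im=bot.grab_frame('side')[:,:,::-1]; cv2.imwrite('pics/raw5s.png',im)
print('side pan',cream(im,(290,160,400,220)))
a=cv2.imread('pics/top0.png'); print('ref',cream(a,(175,185,245,350)),cream(a,(370,190,485,315)))
c=(srot(10,0))
chain([((540,-20,300),srot(10,-10)),((510,150,290),srot(3.5,-9)),(lip(B(-95,-1,100),BY,-9),srot(BY,-9))])
E
```

```text
t 12.5 grip [ 578.5 -140.2  336. ] yaw,-pitch,roll [20.27 24.41 -0.15] F [ 0.7 -1.4 -1.2] w 0.0129 ff 93.1 q [-0.41  0.78  0.91  1.32 -0.29  1.61  0.82]
pan [(np.int32(3682), [406.2, 220.2], [81, 76]), (np.int32(1264), [383.5, 290.6], [37, 52]), (np.int32(13), [407.4, 298.4], [5, 8])]
bin [(np.int32(259), [213.8, 280.5], [25, 15])]
side pan [(np.int32(73), [327.5, 194.3], [12, 12]), (np.int32(49), [334.9, 205.0], [14, 9])]
ref [(np.int32(520), [199.9, 259.6], [17, 46]), (np.int32(149), [219.1, 243.4], [13, 14]), (np.int32(143), [220.4, 274.0], [13, 15]), (np.int32(144), [220.5, 290.6], [12, 14])] []
[0.1252, 0.0234, 0.0252, -0.0408, 0.0084, 0.0276] rows 2.6
[0.173, 0.0021, 0.0098, -0.0028, 0.003, 0.0178] rows 3.5
[0.1557, -0.053, 0.0952, 0.0, 0.0, 0.0] rows 3.8
```

move_arm:
  moves:
    - [[0,0.1252,0.0234,0.0252,-0.0408,0.0084,0.0276],[0,0.1252,0.0234,0.0252,-0.0408,0.0084,0.0276],[0,0.1252,0.0234,0.0252,-0.0408,0.0084,0.0276],[0,0.1252,0.0234,0.0252,-0.0408,0.0084,0.0276],[0,0.1252,0.0234,0.0252,-0.0408,0.0084,0.0276]]

```text
clock: 13.1
position: [0.5361, -0.0197, 0.2797]
tool_rot: [-2.962, 0.0, 1.747]
force: [-0.2, -0.4, -1.3]
grip_width: 0.0133
finger_force: 92.9
```

move_arm:
  moves:
    - [[0,0.173,0.002,0.01,-0.0028,0.003,0.0178],[0,0.173,0.002,0.01,-0.0028,0.003,0.0178],[0,0.173,0.002,0.01,-0.0028,0.003,0.0178],[0,0.173,0.002,0.01,-0.0028,0.003,0.0178],[0,0.173,0.002,0.01,-0.0028,0.003,0.0178]]

```text
clock: 13.6
position: [0.5065, 0.1526, 0.2689]
tool_rot: [-2.979, 0.001, 1.636]
force: [1.2, -0.7, -1.9]
grip_width: 0.0126
finger_force: 92.9
```

move_arm:
  moves:
    - [[0,0.13,-0.045,0.06,0,0,0],[0,0.13,-0.045,0.06,0,0,0],[0,0.13,-0.045,0.06,0,0,0],[0,0.13,-0.045,0.06,0,0,0],[0,0.13,-0.045,0.06,0,0,0]]

```text
clock: 14.1
position: [0.4452, 0.2756, 0.2172]
tool_rot: [-2.98, 0.003, 1.632]
force: [0.6, -0.9, -0.4]
grip_width: 0.0128
finger_force: 93.0
```

```bash
python3 - <<'E'
from h import *
where()
im=bot.grab_frame('top')[:,:,::-1]; cv2.imwrite('pics/raw6.png',im)
print('pan',cream(im,(370,190,485,315))); bb=cream(im,(175,185,245,350));print('bin',bb)
for b in bb: print(ray('top',*b[1],.022))
im=bot.grab_frame('side')[:,:,::-1]; cv2.imwrite('pics/raw6s.png',im)
print('side pan',cream(im,(290,160,400,220)))
chain([(lip(B(-95,0,90),BY,-9),srot(BY,-9)),(lip(B(-95,0,18),BY,-9),srot(BY,-9))])
E
```

```text
t 14.1 grip [448.3 275.9 236. ] yaw,-pitch,roll [ 3.49  9.24 -0.16] F [ 0.6 -0.9 -0.4] w 0.0128 ff 93.0 q [-1.24  0.66  0.97  1.8  -0.62  1.19  0.03]
pan [(np.int32(722), [402.0, 241.4], [52, 36])]
bin [(np.int32(152), [208.1, 281.0], [14, 15]), (np.int32(84), [221.6, 280.4], [9, 13])]
[0.50329076 0.31274307 0.022     ]
[0.50492483 0.28278825 0.022     ]
side pan [(np.int32(220), [330.8, 199.2], [24, 23])]
[0.0285, -0.0071, 0.0441, -0.0005, 0.0002, -0.0004] rows 1.1
[0.0, 0.0113, 0.0711, 0.0, 0.0, 0.0] rows 1.4
```

move_arm:
  moves:
    - [[0,0.0285,-0.007,0.044,0,0,0],[0,0.0285,-0.007,0.044,0,0,0],[0,0.0285,-0.007,0.044,0,0,0],[0,0.0285,-0.007,0.044,0,0,0],[0,0.0285,-0.007,0.044,0,0,0]]

```text
clock: 14.7
position: [0.4302, 0.303, 0.1762]
tool_rot: [-2.981, 0.001, 1.63]
force: [1.0, -0.6, -0.9]
grip_width: 0.0127
finger_force: 92.8
```

```bash
python3 - <<'E'
from h import *
where()
chain([(lip(B(-95,1,z),BY,-9),srot(BY,-9)) for z in(90,18,11)])
E
```

```text
t 14.7 grip [433.2 303.2 194.9] yaw,-pitch,roll [ 3.4   9.18 -0.05] F [ 1.  -0.6 -0.9] w 0.0127 ff 92.8 q [-1.27  0.71  0.92  1.83 -0.68  1.12  0.02]
[0.0001, 0.0002, 0.0007, -0.0005, 0.0001, -0.0003] rows 0.0
[0.0, 0.0113, 0.0711, 0.0, 0.0, 0.0] rows 1.4
[0.0, 0.0011, 0.0069, 0.0, 0.0, 0.0] rows 0.1
```

move_arm:
  moves:
    - [[0,0,0.006,0.04,0,0,0],[0,0,0.0113,0.0711,0,0,0],[0,0,0.0124,0.078,0,0,0],[0,0,0.022,0.0782,0,0,0],[0,0,0.0325,0.0784,0,0,0]]

```text
clock: 15.2
position: [0.4497, 0.305, 0.0938]
tool_rot: [-2.981, 0.001, 1.632]
force: [0.5, 0.2, -1.0]
grip_width: 0.0129
finger_force: 93.0
```

move_arm:
  moves:
    - [[0,0,0.01,-0.0007,-0.0044,0,0],[0,0,0.0195,-0.0015,-0.0088,0,0],[0,0,0.029,-0.0022,-0.0132,0,0],[0,0,0.0385,-0.003,-0.0176,0,0],[0,0,0.0483,-0.0037,-0.0222,0,0]]

```text
clock: 15.7
position: [0.4975, 0.3081, 0.0887]
tool_rot: [-3.122, 0.001, 1.632]
force: [0.8, 0.0, -1.1]
grip_width: 0.0131
finger_force: 92.7
```

move_arm:
  moves:
    - [[0,0,0.008,0.0005,-0.001,0,0],[0,0,0.016,0.001,-0.0028,0,0],[0,0,0.024,0.001,-0.0028,0,0],[0,0,0.032,0.001,-0.0028,0,0],[0,0,0.04,0.001,-0.0028,0,0]]

```text
clock: 16.2
position: [0.5378, 0.3105, 0.0875]
tool_rot: [-3.138, 0.001, 1.632]
force: [-3.8, -0.7, 13.8]
grip_width: 0.0128
finger_force: 95.1
```

move_arm:
  moves:
    - [[0,0,0.006,0,0,0,0],[0,0,0.012,0,0,0,0],[0,0,0.018,0,0,0,0],[0,0,0.024,0,0,0,0],[0,0,0.024,0,0,0,0]]

```text
clock: 16.7
position: [0.5624, 0.3118, 0.0874]
tool_rot: [-3.14, 0.001, 1.631]
force: [1.5, -0.3, 8.8]
grip_width: 0.013
finger_force: 94.5
```

```bash
python3 - <<'E'
from h import *
where(); print(lip(B(51.5,0,7.5),BY,0))
im=bot.grab_frame('top')[:,:,::-1]; cv2.imwrite('pics/raw7.png',im)
a=cv2.GaussianBlur(im,(3,3),0).astype(int)
print(cream(im,(175,185,245,350)))
im=bot.grab_frame('side')[:,:,::-1]; cv2.imwrite('pics/raw7s.png',im)
print(cream(im,(255,280,430,350)))
E
```

```text
t 16.7 grip [562.5 311.8 106.4] yaw,-pitch,roll [ 3.47  0.11 -0.05] F [ 1.5 -0.3  8.8] w 0.013 ff 94.5 q [-1.09  0.91  0.83  1.68 -0.81  0.93  0.12]
[563.46922417 310.3073009  107.5       ]
[(np.int32(185), [214.0, 236.3], [20, 14])]
[(np.int32(66), [306.8, 318.0], [12, 8])]
```

```bash
python3 - <<'E'
from h import *
s,r0=state();p0=s['position']; b0=lip(B(51.5,0,6.5),BY,0); off=p0*1000-r0.apply([0,0,19])-b0
def rel(ths,Pa,Ra):
    for th,dx,dz in ths:
        h=62*np.sin(np.radians(th)); Rt=srot(BY,th); g=lip(B(51.5+dx+h,0,6.5+dz+h),BY,th)+off
        P=g/1000+Rt.apply([0,0,.019]); print(th,Ra.inv().apply(P-Pa).round(4),((Ra.inv()*Rt).as_rotvec()/2/np.pi).round(4))
    return P,Rt
a=rel(((0,4,0.5),(0,8,.5),(4,8,2),(8,8,4),(12,8,5)),p0,r0)
a=rel(((15,8,6),(18,8,6),(21,8,7),(24,8,8),(28,8,9)),*a)
E
```

```text
0 [ 0.      0.004  -0.0005] [-0.0003  0.0001 -0.0001]
0 [ 0.      0.008  -0.0005] [-0.0003  0.0001 -0.0001]
4 [ 0.      0.0068 -0.0037] [-0.0114  0.0001 -0.0001]
8 [ 0.      0.0057 -0.007 ] [-0.0225  0.0001 -0.0001]
12 [ 0.      0.0048 -0.0089] [-0.0336  0.0001 -0.0001]
15 [-0.     -0.0002 -0.0015] [-0.0083 -0.     -0.    ]
18 [-0.     -0.0006 -0.0017] [-0.0167  0.     -0.    ]
21 [-0.     -0.0008 -0.0027] [-0.025  0.    -0.   ]
24 [-0.     -0.0008 -0.0034] [-0.0333  0.     -0.    ]
28 [-0.     -0.0009 -0.0036] [-0.0444  0.     -0.    ]
```

move_arm:
  moves:
    - [[0,0,0.004,-0.0005,0,0,0],[0,0,0.008,-0.0005,0,0,0],[0,0,0.008,-0.0005,0,0,0]]

```text
clock: 17.1
position: [0.5698, 0.3123, 0.0875]
tool_rot: [-3.139, 0.001, 1.632]
force: [0.3, -0.2, 6.2]
grip_width: 0.0128
finger_force: 94.2
```

move_arm:
  moves:
    - [[0,0,-0.0012,-0.0032,-0.0111,0,0],[0,0,-0.0023,-0.0065,-0.0222,0,0],[0,0,-0.0032,-0.0084,-0.0333,0,0],[0,0,-0.0032,-0.0084,-0.0333,0,0]]

```text
clock: 17.5
position: [0.5642, 0.3126, 0.0952]
tool_rot: [2.937, 0.001, 1.633]
force: [0.0, 0.7, -1.4]
grip_width: 0.013
finger_force: 92.9
```

move_arm:
  moves:
    - [[0,0,0,-0.0015,-0.0083,0,0],[0,0,-0.0006,-0.0017,-0.0167,0,0],[0,0,-0.0008,-0.0027,-0.025,0,0],[0,0,-0.0008,-0.0034,-0.0333,0,0],[0,0,-0.0009,-0.004,-0.0444,0,0]]

```text
clock: 18.0
position: [0.5647, 0.3124, 0.0992]
tool_rot: [2.657, 0.001, 1.632]
force: [0.1, 0.8, -2.7]
grip_width: 0.013
finger_force: 92.9
```

```bash
python3 - <<'E'
from h import *
where()
im=bot.grab_frame('top')[:,:,::-1]; cv2.imwrite('pics/raw8.png',im)
print(cream(im,(175,185,245,350)))
s,r=state(); print(r.inv().apply([0,0,.15]).round(4))
E
```

```text
t 18.0 grip [555.8 311.9 116. ] yaw,-pitch,roll [  3.55 -27.78  -0.09] F [ 0.1  0.8 -2.7] w 0.013 ff 92.9 q [-1.25  0.75  0.72  2.05 -1.07  0.18  0.32]
[(np.int32(61), [200.1, 239.4], [11, 8]), (np.int32(139), [214.4, 240.6], [15, 12]), (np.int32(31), [178.1, 296.1], [9, 7])]
[-0.0003  0.0703 -0.1325]
```

move_arm:
  moves:
    - [[0,0,0.01,-0.019,0,0,0],[0,0,0.023,-0.044,0,0,0],[0,0,0.038,-0.072,0,0,0],[0,0,0.054,-0.1,0,0,0],[0,0,0.0703,-0.1325,0,0,0]]

```text
clock: 18.55
position: [0.5643, 0.3119, 0.2505]
tool_rot: [2.661, 0.003, 1.631]
force: [0.9, 0.4, -2.5]
grip_width: 0.0128
finger_force: 92.9
```

move_arm:
  moves:
    - [[0,-0.03,0,0,0,0,0],[0,-0.06,0,0,0,0,0],[0,-0.09,0,0,0,0,0],[0,-0.12,0,0,0,0,0],[0,-0.15,0,0,0,0,0]]

```text
clock: 19.05
position: [0.5738, 0.1613, 0.2498]
tool_rot: [2.66, 0.001, 1.632]
force: [1.2, 0.5, -1.8]
grip_width: 0.0128
finger_force: 92.9
```

```bash
python3 - <<'E'
from h import *
where()
im=bot.grab_frame('top')[:,:,::-1]; cv2.imwrite('pics/raw9.png',im)
print('bin',cream(im,(180,190,235,345)),'pan',cream(im,(370,190,485,315)))
for b in cream(im,(370,190,485,315)): print(ray('top',*b[1],.09))
L0=S(10,118,0)
c=srot(3.5,25)
chain([((543,10,285),c),((530,-100,280),srot(12,25)),(lip(L0+[0,0,180],20,25),srot(20,25)),(lip(L0+[0,0,130],20,25),srot(20,25))])
E
```

```text
t 19.05 grip [565.  160.7 266.6] yaw,-pitch,roll [  3.53 -27.59  -0.08] F [ 1.2  0.5 -1.8] w 0.0128 ff 92.9 q [-1.29  0.5   1.12  2.1  -0.81  0.44  0.4 ]
bin [(np.int32(368), [225.8, 332.7], [20, 26])] pan [(np.int32(726), [402.1, 241.4], [53, 36])]
[ 0.58847095 -0.1076957   0.09      ]
[-0.1438, -0.0195, -0.0296, 0.0073, 0.0006, -0.0007] rows 3.0
[-0.1078, -0.02, -0.0038, -0.0, 0.01, -0.0214] rows 2.2
[-0.064, -0.0501, 0.0033, 0.0, 0.0094, -0.0201] rows 1.6
[0.0, -0.0211, 0.0453, 0.0, 0.0, 0.0] rows 1.0
```

```bash
python3 - <<'E'
from h import *
L0=S(3,113,0)
chain([((543,10,285),srot(5,25)),((520,-100,280),srot(20,25)),(lip(L0+[0,0,180],35,25),srot(35,25)),(lip(L0+[0,0,130],35,25),srot(35,25))])
E
```

```text
[-0.1436, -0.0195, -0.0296, 0.0073, 0.0024, -0.0044] rows 3.0
[-0.1055, -0.0318, -0.0093, -0.0, 0.0176, -0.0378] rows 2.2
[-0.0808, -0.0549, 0.0011, 0.0, 0.0176, -0.0378] rows 2.0
[-0.0, -0.0211, 0.0453, 0.0, 0.0, 0.0] rows 1.0
```

move_arm:
  moves:
    - [[0,-0.029,-0.004,-0.006,0.0015,0,-0.001],[0,-0.058,-0.008,-0.012,0.003,0.001,-0.002],[0,-0.087,-0.012,-0.018,0.0045,0.0015,-0.003],[0,-0.115,-0.016,-0.024,0.006,0.002,-0.004],[0,-0.1436,-0.0195,-0.0296,0.0073,0.0024,-0.0044]]

```text
clock: 19.6
position: [0.5512, 0.0159, 0.2674]
tool_rot: [2.706, -0.001, 1.663]
force: [0.5, -0.5, -1.9]
grip_width: 0.0132
finger_force: 92.9
```

move_arm:
  moves:
    - [[0,-0.026,-0.008,-0.0023,0,0.0044,-0.0095],[0,-0.053,-0.016,-0.0046,0,0.0088,-0.019],[0,-0.079,-0.024,-0.007,0,0.0132,-0.0285],[0,-0.1055,-0.0318,-0.0093,0,0.0176,-0.0378],[0,-0.1055,-0.0318,-0.0093,0,0.0176,-0.0378]]

```text
clock: 20.1
position: [0.5279, -0.0962, 0.2625]
tool_rot: [2.704, 0.0, 1.921]
force: [0.0, -0.9, -2.1]
grip_width: 0.0132
finger_force: 92.9
```

move_arm:
  moves:
    - [[0,-0.02,-0.0137,0,0,0.0044,-0.0095],[0,-0.04,-0.0275,0,0,0.0088,-0.019],[0,-0.06,-0.041,0.001,0,0.0132,-0.0285],[0,-0.0808,-0.0549,0.0011,0,0.0176,-0.0378],[0,-0.0808,-0.0549,0.0011,0,0.0176,-0.0378]]

```text
clock: 20.6
position: [0.5095, -0.1877, 0.237]
tool_rot: [2.707, -0.0, 2.185]
force: [-0.2, -0.1, -3.3]
grip_width: 0.0126
finger_force: 92.9
```

```bash
python3 - <<'E'
from h import *
where()
L0=S(3,113,0)
print(lip(L0+[0,0,180],35,25))
chain([(lip(L0+[0,0,180],35,25),srot(35,25)),(lip(L0+[0,0,130],35,25),srot(35,25))])
E
```

```text
t 20.6 grip [ 502.9 -192.3  254.2] yaw,-pitch,roll [ 35.17 -24.92   0.  ] F [-0.2 -0.1 -3.3] w 0.0126 ff 92.9 q [-0.07  0.4   0.71  2.03 -0.93  0.87  1.84]
[ 502.32313845 -194.67308445  255.83913954]
[-0.0016, -0.001, -0.0022, -0.0002, -0.0002, 0.0004] rows 0.1
[-0.0, -0.0211, 0.0453, 0.0, 0.0, 0.0] rows 1.0
```

move_arm:
  moves:
    - [[0,-0.001,-0.011,0.022,0,0,0],[0,-0.0016,-0.022,0.043,0,0,0],[0,-0.0016,-0.022,0.043,0,0,0],[0,-0.0016,-0.022,0.043,0,0,0]]

```text
clock: 21.0
position: [0.5101, -0.186, 0.1898]
tool_rot: [2.705, 0.0, 2.187]
force: [0.3, 0.0, -1.7]
grip_width: 0.0127
finger_force: 92.9
```

```bash
python3 - <<'E'
from h import *
where()
L0=S(3,113,0)
def rel(ts,Pa,Ra):
    for z,p in ts:
        Rt=srot(35,p); g=lip(L0+[0,0,z],35,p); P=g/1000+Rt.apply([0,0,.019]); print(p,Ra.inv().apply(P-Pa).round(4),((Ra.inv()*Rt).as_rotvec()/2/np.pi).round(4))
    return P,Rt
s,r=state()
a=rel(((123,18),(115,11),(106,4),(98,-2)),s['position'],r)
a=rel(((96,-5),(95,-8),(95,-11),(95,-14)),*a)
a=rel(((95,-17),(95,-21),(95,-26)),*a)
E
```

```text
t 21.0 grip [ 503.5 -190.6  207. ] yaw,-pitch,roll [ 35.3  -25.04  -0.  ] F [ 0.3  0.  -1.7] w 0.0127 ff 92.9 q [-0.01  0.47  0.64  2.07 -1.05  0.8   1.97]
18 [-0.0027  0.0037  0.0023] [ 0.0195 -0.0003  0.0008]
11 [-0.0028  0.0108  0.0072] [ 0.039  -0.0003  0.0008]
4 [-0.0028  0.0177  0.0142] [ 0.0584 -0.0002  0.0008]
-2 [-0.0028  0.0235  0.0216] [ 0.0751 -0.0002  0.0008]
-5 [0.     0.0044 0.0003] [0.0083 0.     0.    ]
-8 [ 0.      0.0088 -0.0002] [0.0167 0.     0.    ]
-11 [ 0.      0.0132 -0.0015] [ 0.025  0.    -0.   ]
-14 [ 0.      0.0177 -0.0025] [ 0.0333 -0.      0.    ]
-17 [-0.      0.0043 -0.0017] [0.0083 0.     0.    ]
-21 [-0.      0.0101 -0.0037] [0.0194 0.     0.    ]
-26 [-0.      0.0176 -0.0055] [ 0.0333  0.     -0.    ]
```

move_arm:
  moves:
    - [[0,-0.0027,0.0037,0.0023,0.0195,0,0],[0,-0.0028,0.0108,0.0072,0.039,0,0],[0,-0.0028,0.0177,0.0142,0.0584,0,0],[0,-0.0028,0.0235,0.0216,0.0751,0,0]]

```text
clock: 21.4
position: [0.5381, -0.1699, 0.1822]
tool_rot: [-3.104, 0.005, 2.188]
force: [0.4, -0.1, -3.1]
grip_width: 0.0132
finger_force: 92.8
```

move_arm:
  moves:
    - [[0,0,0.0044,0.0003,0.0083,0,0],[0,0,0.0088,-0.0002,0.0167,0,0],[0,0,0.0132,-0.0015,0.025,0,0],[0,0,0.0177,-0.0025,0.0333,0,0],[0,0,0.0177,-0.0025,0.0333,0,0]]

```text
clock: 21.9
position: [0.5527, -0.1586, 0.1825]
tool_rot: [-2.897, 0.003, 2.19]
force: [-0.7, -0.1, -1.6]
grip_width: 0.0129
finger_force: 92.9
```

move_arm:
  moves:
    - [[0,0,0.0043,-0.0017,0.0083,0,0],[0,0,0.0101,-0.0037,0.0194,0,0],[0,0,0.0176,-0.0055,0.0333,0,0],[0,0,0.0176,-0.0055,0.0333,0,0],[0,0,0.0176,-0.0055,0.0333,0,0]]

```text
clock: 22.4
position: [0.566, -0.1499, 0.1833]
tool_rot: [-2.69, 0.003, 2.187]
force: [0.6, -0.8, -0.2]
grip_width: 0.0128
finger_force: 93.0
```

move_arm:
  moves:
    - [[0,0,-0.01,-0.021,0,0,0],[0,0,-0.025,-0.054,0,0,0],[0,0,-0.045,-0.095,0,0,0],[0,0,-0.0634,-0.136,0,0,0],[0,0,-0.0634,-0.136,0,0,0]]

```text
clock: 22.9
position: [0.568, -0.1504, 0.3391]
tool_rot: [-2.696, 0.007, 2.185]
force: [0.9, -0.9, -2.1]
grip_width: 0.0129
finger_force: 93.1
```

```bash
python3 - <<'E'
from h import *
where()
chain([((540,-20,310),srot(10,0)),((465,116,300),srot(3.5,0)),((440,116,200),srot(3.5,0))])
E
```

```text
t 22.9 grip [ 574.6 -145.5  356.2] yaw,-pitch,roll [35.   25.51 -0.44] F [ 0.9 -0.9 -2.1] w 0.0129 ff 93.1 q [-0.53  0.8   1.08  1.36 -0.29  1.57  1.12]
[0.123, 0.0675, 0.0201, -0.0695, 0.0166, 0.0686] rows 4.1
[0.147, -0.0502, 0.01, 0.0, 0.0, 0.0181] rows 3.1
[0.0015, -0.025, 0.1, 0.0, 0.0, 0.0] rows 2.1
```

move_arm:
  moves:
    - [[0,0.123,0.0675,0.02,-0.0695,0.0166,0.0686],[0,0.123,0.0675,0.02,-0.0695,0.0166,0.0686],[0,0.123,0.0675,0.02,-0.0695,0.0166,0.0686],[0,0.123,0.0675,0.02,-0.0695,0.0166,0.0686],[0,0.123,0.0675,0.02,-0.0695,0.0166,0.0686]]

```text
clock: 23.4
position: [0.5372, -0.0187, 0.2859]
tool_rot: [-3.138, -0.005, 1.741]
force: [0.8, -0.8, -0.7]
grip_width: 0.0128
finger_force: 92.9
```

move_arm:
  moves:
    - [[0,0.147,-0.05,0.01,0,0,0.018],[0,0.147,-0.05,0.01,0,0,0.018],[0,0.147,-0.05,0.01,0,0,0.018],[0,0.147,-0.05,0.01,0,0,0.018],[0,0.147,-0.05,0.01,0,0,0.018]]

```text
clock: 23.9
position: [0.4633, 0.1194, 0.2758]
tool_rot: [-3.132, -0.001, 1.638]
force: [0.4, -0.1, -1.9]
grip_width: 0.0126
finger_force: 92.9
```

move_arm:
  moves:
    - [[0,0.0015,-0.025,0.1,0,0,0],[0,0.0015,-0.025,0.1,0,0,0],[0,0.0015,-0.025,0.1,0,0,0],[0,0.0015,-0.025,0.1,0,0,0],[0,0.0015,-0.025,0.1,0,0,0]]

```text
clock: 24.4
position: [0.4396, 0.1173, 0.1775]
tool_rot: [-3.135, -0.001, 1.633]
force: [-1.3, 0.4, -1.0]
grip_width: 0.013
finger_force: 92.8
```

```bash
python3 - <<'E'
from h import *
where()
im=bot.grab_frame('top')[:,:,::-1]; cv2.imwrite('pics/raw10.png',im)
print('bin',cream(im,(180,190,235,345)),'pan',cream(im,(370,190,485,315)),'hop',cream(im,(470,190,565,315)))
# scoop underside/grip middle -> mat centre (440,116); scoop middle is 4 ahead of grip
g=np.array([440,116.5])-4*np.array([np.cos(.061),np.sin(.061)])
chain([((*g,112),srot(3.5,0)),((*g,105.5),srot(3.5,0))])
x=np.hstack([cv2.resize(im[190:320,365:485],(480,520)),cv2.resize(im[190:350,175:240],(211,520))]); cv2.imwrite('pics/v10.png',x)
E
```

```text
t 24.4 grip [439.7 117.2 196.5] yaw,-pitch,roll [3.57 0.39 0.07] F [-1.3  0.4 -1. ] w 0.013 ff 92.8 q [-1.2   0.66  1.19  2.12 -0.8   0.93  0.52]
bin [(np.int32(23), [224.9, 315.5], [7, 9]), (np.int32(417), [219.0, 333.4], [28, 27])] pan [(np.int32(1094), [400.9, 244.7], [49, 58])] hop []
[-0.0012, -0.003, 0.0845, -0.0011, -0.0002, 0.0003] rows 1.7
[0.0, 0.0, 0.0065, 0.0, 0.0, 0.0] rows 0.1
```

View pics/v10.png

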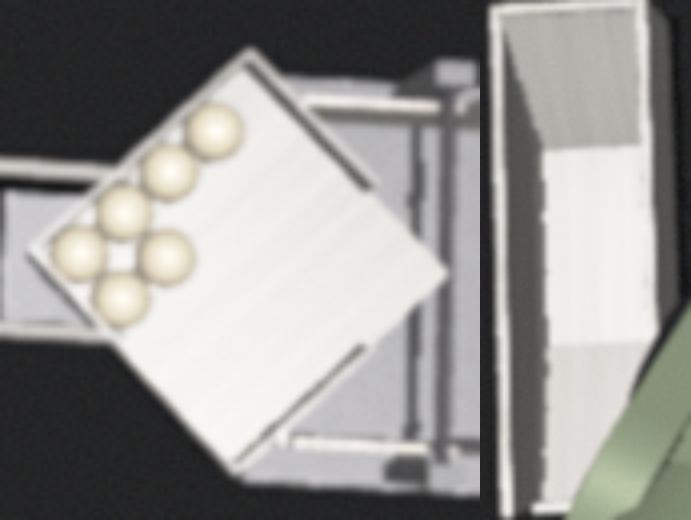

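All six balls lie on the pan and the bin is empty. Set the scoop down on its mat.

move_arm:
  moves:
    - [[0,-0.0012,-0.003,0.042,-0.001,0,0],[0,-0.0012,-0.003,0.083,-0.001,0,0],[0,-0.0012,-0.003,0.088,-0.001,0,0],[0,-0.0012,-0.003,0.091,-0.001,0,0],[0,-0.0012,-0.003,0.091,-0.001,0,0]]

```text
clock: 24.95
position: [0.4354, 0.1167, 0.0864]
tool_rot: [-3.141, -0.001, 1.634]
force: [0.7, 0.6, -0.5]
grip_width: 0.0132
finger_force: 92.9
```

```bash
python3 -c "
from h import *
where()"
```

```text
t 24.95 grip [435.4 116.7 105.4] yaw,-pitch,roll [3.64 0.05 0.06] F [ 0.7  0.6 -0.5] w 0.0132 ff 92.9 q [-1.06  0.76  0.97  2.19 -1.01  0.74  0.68]
```

move_arm:
  moves:
    - [[0,0,0,0.001,0,0,0],[0,0,0,0.002,0,0,0],[0,0,0,0.002,0,0,0]]

```text
clock: 25.25
position: [0.4354, 0.1168, 0.0851]
tool_rot: [3.142, -0.003, 1.634]
force: [-8.3, -1.4, 44.0]
grip_width: 0.0129
finger_force: 99.7
```

move_arm:
  moves:
    - [[0.3,0,0,0.002,0,0,0],[0.6,0,0,0.002,0,0,0],[0.6,0,0,0.002,0,0,0],[0.6,0,0,0.002,0,0,0]]

```text
clock: 25.65
position: [0.4344, 0.1168, 0.0812]
tool_rot: [-3.139, -0.001, 1.635]
force: [-1.4, 0.1, 0.4]
grip_width: 0.0511
finger_force: 0.0
```

move_arm:
  moves:
    - [[0.6,0,0,-0.03,0,0,0],[0.6,0,0,-0.07,0,0,0],[0.6,0,0,-0.11,0,0,0],[0.6,0,0,-0.15,0,0,0],[0.6,0,0,-0.17,0,0,0]]

```text
clock: 26.15
position: [0.4352, 0.1164, 0.2535]
tool_rot: [-3.141, -0.001, 1.634]
force: [-0.7, 0.3, -0.9]
grip_width: 0.0514
finger_force: 0.0
```

```bash
python3 - <<'E'
from h import *
where()
def brot(yaw,tilt): # bar grasp: tool y along station +-y, tilt about station x (lift angle, rad)
    pass
b=S(0,279.5,106); print(b)
for y in (90+SY,-90+SY): chain([((*b[:2],230),srot(y,0)),((*b[:2],130),srot(y,0))])
E
```

```text
t 26.15 grip [435.2 116.4 272.5] yaw,-pitch,roll [3.62 0.05 0.06] F [-0.7  0.3 -0.9] w 0.0514 ff 0.0 q [-1.33  0.57  1.35  2.05 -0.64  1.06  0.4 ]
[567.19161877  14.23397793 106.        ]
[-0.1103, 0.1253, 0.0423, 0.0, -0.0002, -0.233] rows 9.8
[0.0, 0.0, 0.1, 0.0, 0.0, 0.0] rows 2.0
[-0.1103, 0.1253, 0.0423, -0.0003, -0.0, 0.267] rows 11.2
[0.0, 0.0, 0.1, 0.0, 0.0, 0.0] rows 2.0
```

move_arm:
  moves:
    - [[0.6,-0.055,0.0625,0.02,0,0,0.115],[0.6,-0.055,0.0625,0.02,0,0,0.115],[0.6,-0.055,0.0625,0.02,0,0,0.115],[0.6,-0.055,0.0625,0.02,0,0,0.115],[0.6,-0.055,0.0625,0.02,0,0,0.115]]

```text
clock: 26.65
position: [0.5006, 0.0651, 0.2307]
tool_rot: [-3.139, 0.002, 0.904]
force: [-0.7, 1.5, -0.4]
grip_width: 0.0515
finger_force: 0.0
```

```bash
python3 - <<'E'
from h import *
where()
b=S(0,279.5,106)
chain([((*b[:2],230),srot(-92.5,0))])
E
```

```text
t 26.65 grip [500.6  65.1 249.7] yaw,-pitch,roll [-38.18   0.14  -0.11] F [-0.7  1.5 -0.4] w 0.0515 ff 0.0 q [-1.08  0.77  1.36  1.95 -0.83  1.16 -0.05]
[0.0012, 0.0838, 0.0195, -0.0002, 0.0005, 0.1509] rows 6.3
```

move_arm:
  moves:
    - [[0.6,0.001,0.084,0.019,0,0,0.075],[0.6,0.001,0.084,0.019,0,0,0.11],[0.6,0.001,0.084,0.019,0,0,0.115],[0.6,0.001,0.084,0.019,0,0,0.115],[0.6,0.001,0.084,0.019,0,0,0.115]]

```text
clock: 27.15
position: [0.5675, 0.0147, 0.2113]
tool_rot: [-3.141, 0.003, 0.183]
force: [-0.1, -0.5, -0.2]
grip_width: 0.0511
finger_force: 0.0
```

move_arm:
  moves:
    - [[0.6,0,0,0,0,0,0.034],[0.6,0,0,0,0,0,0.034],[0.6,0,0,0,0,0,0.034],[0.6,0,0,0,0,0,0.034]]

```text
clock: 27.55
position: [0.5674, 0.0151, 0.2115]
tool_rot: [-3.141, 0.003, -0.022]
force: [-0.2, 0.1, -0.0]
grip_width: 0.0513
finger_force: 0.0
```

```bash
python3 - <<'E'
from h import *
where()
b=S(0,279.5,106)
chain([((*b[:2],150),srot(-92.5,0)),((*b[:2],106),srot(-92.5,0))])
im=bot.grab_frame('top')[:,:,::-1]; cv2.imwrite('pics/raw11.png',im)
print('pan',cream(im,(370,190,485,315)))
E
```

```text
t 27.55 grip [567.5  15.1 230.5] yaw,-pitch,roll [-9.126e+01  1.000e-02 -1.700e-01] F [-0.2  0.1 -0. ] w 0.0513 ff 0.0 q [-0.88  0.95  1.38  1.81 -0.98  1.28 -0.82]
[0.0, 0.0009, 0.0805, -0.0, 0.0005, 0.0034] rows 1.6
[0.0, 0.0, 0.044, 0.0, 0.0, 0.0] rows 0.9
pan [(np.int32(719), [378.4, 214.0], [27, 50]), (np.int32(810), [388.5, 240.0], [45, 55]), (np.int32(80), [421.5, 223.4], [8, 13]), (np.int32(316), [401.0, 259.5], [26, 25])]
```

move_arm:
  moves:
    - [[0.6,0,0,0.04,0,0,0.0034],[0.6,0,0,0.08,0,0,0.0034],[0.6,0,0,0.115,0,0,0.0034],[0.6,0,0,0.124,0,0,0.0034],[0.6,0,0,0.124,0,0,0.0034]]

```text
clock: 28.1
position: [0.5669, 0.0149, 0.0874]
tool_rot: [3.141, 0.004, -0.045]
force: [0.3, 0.3, 0.6]
grip_width: 0.0511
finger_force: 0.0
```

move_arm:
  moves:
    - [[0,0,0,0,0,0,0],[0,0,0,0,0,0,0],[0,0,0,0,0,0,0],[0,0,0,0,0,0,0]]
  force: 50

```text
clock: 28.5
position: [0.5678, 0.0143, 0.0891]
tool_rot: [3.141, 0.001, -0.046]
force: [-0.8, -3.7, 8.9]
grip_width: 0.0143
finger_force: 48.7
```

```bash
python3 - <<'E'
from h import *
where()
s,r=state()
rad=.280; a0=np.arcsin((106-85)/280)
for th in (.1,.2,.3,.4,.5,.6,.65):
    dy=280*(np.cos(a0+th)-np.cos(a0)); dz=280*(np.sin(a0+th)-np.sin(a0))
    d=(S(0,dy,0)-S(0,0,0))+[0,0,dz]
    print(th,r.inv().apply(d/1000).round(4))
E
```

```text
t 28.5 grip [567.8  14.3 108.1] yaw,-pitch,roll [-9.263e+01 -3.000e-02 -3.000e-02] F [-0.8 -3.7  8.9] w 0.0143 ff 48.7 q [-0.83  1.07  1.21  1.9  -1.17  1.11 -0.73]
0.1 [-0.      0.0035 -0.0278]
0.2 [-0.      0.0098 -0.055 ]
0.3 [ 0.      0.0187 -0.0816]
0.4 [ 0.      0.0303 -0.1071]
0.5 [ 0.      0.0443 -0.1313]
0.6 [ 1.00e-04  6.07e-02 -1.54e-01]
0.65 [ 1.000e-04  6.970e-02 -1.647e-01]
```

move_arm:
  moves:
    - [[0,0,0.0015,-0.014,0,0,0],[0,0,0.0035,-0.0278,0,0,0],[0,0,0.0065,-0.0415,0,0,0],[0,0,0.0098,-0.055,0,0,0],[0,0,0.0098,-0.055,0,0,0]]

```text
clock: 29.0
position: [0.5674, 0.005, 0.1444]
tool_rot: [-3.141, 0.001, -0.046]
force: [3.3, -0.6, -5.7]
grip_width: 0.0144
finger_force: 48.9
```

```bash
python3 - <<'E'
from h import *
where()
im=bot.grab_frame('side')[:,:,::-1]; cv2.imwrite('pics/raw12.png',im)
print('pan',cream(im,(280,100,400,240)))
E
```

```text
t 29.0 grip [567.4   5.  163.4] yaw,-pitch,roll [-9.262e+01  6.000e-02 -4.000e-02] F [ 3.3 -0.6 -5.7] w 0.0144 ff 48.9 q [-0.84  1.01  1.29  1.87 -1.08  1.18 -0.76]
pan [(np.int32(17), [305.0, 108.0], [1, 17]), (np.int32(79), [390.8, 107.9], [18, 17]), (np.int32(14), [305.7, 119.1], [9, 3]), (np.int32(19), [297.4, 139.9], [13, 4]), (np.int32(17), [365.0, 139.8], [13, 3]), (np.int32(16), [315.9, 140.6], [8, 3]), (np.int32(79), [320.7, 183.3], [15, 11]), (np.int32(73), [346.4, 189.7], [14, 9])]
```

Holding and tipping smoothly; continue the arc with pauses.

move_arm:
  moves:
    - [[0,0,0.0043,-0.0133,0,0,0],[0,0,0.0089,-0.0266,0,0,0],[0,0,0.0147,-0.0393,0,0,0],[0,0,0.0205,-0.0521,0,0,0],[0,0,0.0205,-0.0521,0,0,0]]

```text
clock: 29.55
position: [0.5665, -0.0139, 0.1956]
tool_rot: [-3.138, 0.002, -0.045]
force: [2.7, 9.3, -0.3]
grip_width: 0.0141
finger_force: 49.2
```

move_arm:
  moves:
    - [[0,0,0.007,-0.012,0,0,0],[0,0,0.014,-0.0242,0,0,0],[0,0,0.0222,-0.0355,0,0,0],[0,0,0.0304,-0.0469,0,0,0],[0,0,0.0304,-0.0469,0,0,0]]

```text
clock: 30.05
position: [0.5652, -0.0424, 0.2428]
tool_rot: [-3.134, 0.003, -0.043]
force: [-3.5, 25.8, 14.6]
grip_width: 0.0142
finger_force: 49.8
```

move_arm:
  moves:
    - [[0,0,0,0,0,0,0],[0,0,0,0,0,0,0],[0,0,0,0,0,0,0],[0,0,0,0,0,0,0],[0,0,0,0,0,0,0]]

```text
clock: 30.55
position: [0.5652, -0.0414, 0.2414]
tool_rot: [-3.135, 0.004, -0.042]
force: [-2.8, 25.9, 15.2]
grip_width: 0.0141
finger_force: 49.8
```

```bash
python3 - <<'E'
from h import *
where()
im=bot.grab_frame('side')[:,:,::-1]; cv2.imwrite('pics/raw13s.png',im)
print('side',cream(im,(280,100,400,240)))
im=bot.grab_frame('top')[:,:,::-1]; cv2.imwrite('pics/raw13.png',im)
print('top',cream(im,(370,190,565,325)))
E
```

```text
t 30.55 grip [565.3 -41.6 260.4] yaw,-pitch,roll [-92.4    0.4   -0.21] F [-2.8 25.9 15.2] w 0.0141 ff 49.8 q [-0.79  0.87  1.36  1.78 -0.9   1.29 -0.8 ]
side [(np.int32(17), [305.0, 108.0], [1, 17]), (np.int32(74), [390.9, 108.1], [17, 17]), (np.int32(16), [305.5, 119.1], [9, 3]), (np.int32(21), [357.3, 126.7], [6, 12]), (np.int32(15), [373.9, 125.2], [7, 10]), (np.int32(15), [297.9, 140.0], [13, 3]), (np.int32(24), [317.2, 140.0], [12, 4]), (np.int32(15), [361.9, 139.7], [9, 3]), (np.int32(23), [342.3, 181.1], [8, 4]), (np.int32(62), [348.4, 189.2], [10, 9])]
top [(np.int32(234), [377.0, 196.5], [21, 20]), (np.int32(4720), [406.1, 226.5], [88, 99]), (np.int32(19), [457.7, 205.5], [6, 9]), (np.int32(1773), [435.3, 253.6], [83, 85]), (np.int32(178), [526.5, 230.3], [16, 15]), (np.int32(344), [520.3, 257.6], [28, 22]), (np.int32(158), [484.5, 262.8], [14, 14]), (np.int32(360), [526.3, 289.0], [16, 29])]
```

Six balls' worth of cream blobs now lie in the hopper region (526,230), (520,257), (484,263), (526,289). Lower the pan back along the arc.

move_arm:
  moves:
    - [[0,0,-0.0082,0.0114,0,0,0],[0,0,-0.0164,0.0227,0,0,0],[0,0,-0.0234,0.0349,0,0,0],[0,0,-0.0304,0.0469,0,0,0],[0,0,-0.0304,0.0469,0,0,0]]

```text
clock: 31.15
position: [0.5665, -0.0127, 0.1931]
tool_rot: [-3.14, 0.004, -0.043]
force: [4.0, 9.6, 2.6]
grip_width: 0.0144
finger_force: 50.1
```

move_arm:
  moves:
    - [[0,0,-0.0058,0.0128,0,0,0],[0,0,-0.0116,0.0255,0,0,0],[0,0,-0.0162,0.0388,0,0,0],[0,0,-0.0205,0.0521,0,0,0],[0,0,-0.0205,0.0521,0,0,0]]

```text
clock: 31.65
position: [0.5672, 0.0061, 0.1409]
tool_rot: [3.141, 0.003, -0.044]
force: [7.2, 2.3, -0.7]
grip_width: 0.014
finger_force: 50.7
```

move_arm:
  moves:
    - [[0,0,-0.0033,0.0135,0,0,0],[0,0,-0.0063,0.0272,0,0,0],[0,0,-0.0083,0.041,0,0,0],[0,0,-0.0098,0.055,0,0,0],[0,0,-0.0098,0.055,0,0,0]]

```text
clock: 32.15
position: [0.5682, 0.0142, 0.0868]
tool_rot: [3.14, 0.0, -0.046]
force: [12.1, -5.6, -1.9]
grip_width: 0.014
finger_force: 57.3
```

```bash
python3 - <<'E'
from h import *
where()
im=bot.grab_frame('top')[:,:,::-1]; cv2.imwrite('pics/raw14.png',im)
print('top',cream(im,(470,190,565,325)))
E
```

```text
t 32.15 grip [568.2  14.2 105.8] yaw,-pitch,roll [-9.266e+01 -1.000e-01 -2.000e-02] F [12.1 -5.6 -1.9] w 0.014 ff 57.3 q [-0.81  1.04  1.17  1.9  -1.14  1.07 -0.75]
top [(np.int32(177), [526.5, 230.3], [16, 15]), (np.int32(342), [520.4, 257.6], [28, 22]), (np.int32(159), [484.6, 262.8], [14, 14]), (np.int32(362), [526.3, 289.0], [16, 29])]
```

move_arm:
  moves:
    - [[0.3,0,0,0,0,0,0],[0.6,0,0,0,0,0,0],[0.6,0,0,0,0,0,0],[0.6,0,0,0,0,0,0]]

```text
clock: 32.6
position: [0.5669, 0.0152, 0.0873]
tool_rot: [-3.141, 0.003, -0.046]
force: [-0.4, -0.2, 1.0]
grip_width: 0.0512
finger_force: 0.0
```

move_arm:
  moves:
    - [[0.6,0,0,-0.04,0,0,0],[0.6,0,0,-0.08,0,0,0],[0.6,0,0,-0.12,0,0,0],[0.6,0,0,-0.16,0,0,0],[0.6,0,0,-0.2,0,0,0]]

```text
clock: 33.1
position: [0.5673, 0.015, 0.2889]
tool_rot: [3.141, 0.003, -0.046]
force: [0.5, 0.3, -0.3]
grip_width: 0.0514
finger_force: 0.0
```

```bash
python3 - <<'E'
from h import *
where()
s,r=state()
print('away', r.inv().apply(np.array([.42,.36,.32])-s['position']).round(4))
E
```

```text
t 33.1 grip [567.4  15.  307.9] yaw,-pitch,roll [-9.263e+01 -2.000e-02 -1.900e-01] F [ 0.5  0.3 -0.3] w 0.0514 ff 0.0 q [-0.9   0.8   1.38  1.72 -0.81  1.34 -0.97]
away [-0.1632 -0.3379 -0.0307]
```

move_arm:
  moves:
    - [[0.6,-0.163,-0.338,-0.03,0,0,0],[0.6,-0.163,-0.338,-0.03,0,0,0],[0.6,-0.163,-0.338,-0.03,0,0,0],[0.6,-0.163,-0.338,-0.03,0,0,0],[0.6,-0.163,-0.338,-0.03,0,0,0]]

```text
clock: 33.6
position: [0.4686, 0.2461, 0.308]
tool_rot: [-3.141, 0.003, -0.046]
force: [1.3, 0.3, 0.0]
grip_width: 0.051
finger_force: 0.0
```

move_arm:
  moves:
    - [[0.6,-0.03,-0.12,0,0,0,0],[0.6,-0.03,-0.12,0,0,0,0],[0.6,-0.03,-0.12,0,0,0,0],[0.6,-0.03,-0.12,0,0,0,0]]

```text
clock: 34.0
position: [0.444, 0.369, 0.3071]
tool_rot: [3.141, 0.003, -0.04]
force: [-0.1, -0.6, 0.1]
grip_width: 0.0513
finger_force: 0.0
```

```bash
python3 - <<'E'
from h import *
where()
im=bot.grab_frame('top')[:,:,::-1]; cv2.imwrite('pics/raw15.png',im)
a=cv2.resize(im[185:325,335:570],(800,477),interpolation=cv2.INTER_CUBIC)
b=cv2.resize(im[270:355,255:345],(360,340),interpolation=cv2.INTER_CUBIC)
a=cv2.resize(a,(440,262)); c=np.zeros((340,800,3),'uint8'); c[:262,:440]=a; c[:,440:]=b
cv2.imwrite('pics/v15.png',c)
E
```

```text
t 34.0 grip [444.1 369.  326.1] yaw,-pitch,roll [-9.231e+01 -3.000e-02 -1.900e-01] F [-0.1 -0.6  0.1] w 0.0513 ff 0.0 q [-1.56  0.78  1.37  1.67 -0.78  1.37 -1.67]
```

View pics/v15.png

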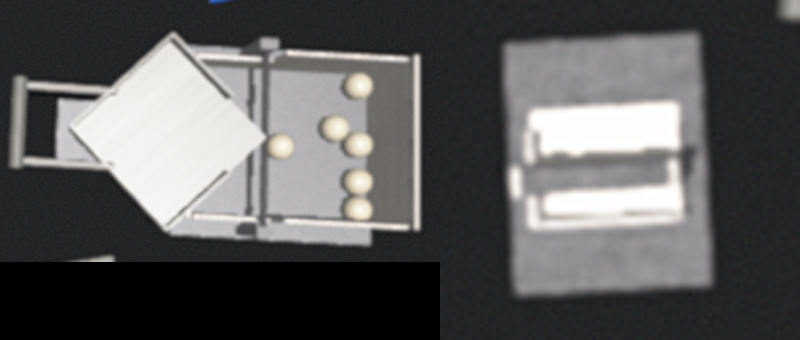

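The pan is down and empty, all six balls are in the hopper, and the scoop stands on its mat. Check its centring numerically.

```bash
python3 - <<'E'
from h import *
q=lambda x,y,z:1000*ray('top',255+(x-440)/4-.4,270+y/4-.4,z/1000)
m=np.mean([q(*p,4) for p in((504,42),(699,34),(713,288),(515,297))],0)
l=np.mean([q(528,107,6),q(680,101,6)],0); r=np.mean([q(528,228,49),q(685,219,49)],0)
print('mat',m.round(1),'lip',l.round(1),'rear',r.round(1),'mid',((l+r)/2).round(1))
E
```

```text
mat [439.5 116.1   4. ] lip [473.1 118.6   6. ] rear [409.3 114.1  49. ] mid [441.2 116.4  27.5]
```

```bash
python3 -c "
from workcell import bot
print(bot.job_done())"
```

```text
the job is handed in; nothing more can be done
None
```

The job is handed in: all six balls were scooped from the bin onto the pan and tipped into the hopper, the pan is back down on its rest, and the scoop stands within about 2 mm of its mat's centre. The highest wrist force I read was about 126 N in total, with 117 N of it vertical, as the scoop pressed the bin floor on the first load. That is over the 120 N limit, so the judge may count the run as failed.

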